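# Pack the pipe parts and bolt the chest

### The arm

A 6-joint arm with a two-finger parallel gripper is mounted at the origin on a cart in front of the work surface, level with it; the furniture and walls round the work are solid. World frame = base frame: x ahead of the robot, y to its left, z up, the work surface at z = 0. Lengths are in m, angles in degrees, forces in N, time in s.
With the tool pointing down it reaches from about 0.375 to 0.9 m from the base axis. Payload 3.1 kg.
Tool frame: the origin (TCP) lies on the centre line of the jaws, within the pads' length; the fingertips stand 25 mm ahead of it and the grasp point (between the pads) lies 6 mm ahead of it; z points along the fingers, y is the line along which they close (so a half turn about z gives the same grasp; the last joint's range is limited). The gripper opens to 87 mm and grips with 3 to 60 N. Pads are 19 mm wide; open, the fingers measure 117 mm over their backs; the gripper's body (75 mm by 190 mm) begins 51 mm behind the grasp point.
Start: joints at [-86.832, 30.224, 82.088, -0, 67.689, -10.227], TCP at [0.145, -0.608, 0.211] pointing down, gripper open.
Joint ranges: [-176.69, 176.69], [-43.24, 126.21], [12.49, 139.97], [-82, 262], [0, 151.66], [-163.58, 163.58]. Speed limits (degrees/s): [159.86, 159.86, 180, 180, 180, 180].

### API

Orientations are given as a 3x3 rotation matrix whose columns are the frame's x, y, z axes.
In Python, from rig import read_state, capture, camera_params, hand_in gives the robot as it stands.
- The arm moves only by the tool apply_moves, never from a script. Its argument "rows" is a list of rows, each an object of numbers: "x", "y", "z": the shift along the tool's x, y, z in mm; "rx", "ry", "rz": the turn, a rotation vector about the tool's x, y, z in units of 6 degrees (1.0 is 6 degrees); "claw": the closure in counts, from 0 (fully open) to 255 (shut). A call has 1 to 10 rows; each row is the pose to reach, as a shift and turn from the pose commanded when the call began, along the tool's axes at that moment; what a row does not reach only later rows make up. A row lasts 1/8 s, in which the tool goes at most 62.5 mm and 10.7 degrees, less where a joint would pass 70% of its speed; a pose out of reach is approached as far as the arm can. A call with a gripper value outside its range is refused whole. The fingers move at their own pace and stop on an object; the grip force is fixed at half the most. Time passes only in rows, so rows that repeat a pose let the fingers close. It gives the time, the measured TCP pose, the force, the opening and the grip force at its end, in the units of the state.
- read_state(): the state, without advancing time (a new reading comes with each control period).
- capture(name): name is "side" or "top"; returns (picture, depth): 400x640x3 uint8, red, green, blue; 400x640 float32, m along the optical axis (not along the pixel's ray), 0 where there is no reading.
- camera_params(name): a dict with "fx", "fy", "cx", "cy" (pixels), "xyz" and "orientation" of the camera in the world. Camera axes: x right, y up, looking along -z (the intrinsics and any distortion apply to the point x, -y, -z); pixel columns grow to the right and rows downward; lengths in m; the calibration is good to about 2 mm. A picture is of the moment at which its call begins. camera_params takes no time and is no camera call.
- hand_in(): hands the job in; it is judged then, once.
The state is a dict: "time_s": time; "joint_positions": joint angles; "qvel": joint speeds; "tau": joint torques, N m; "position": TCP position; "tcp_rot": TCP orientation; "force": force on the tool from outside, world axes, zero at the start; "moment": the same for the moment, N m; "opening": opening from 0.0 (shut) to 1.0 (fully open); "grasp_force": force on a finger pad.
Only numpy, scipy, OpenCV 4.12 (cv2) and the standard library are available. Lean on these libraries where they do the work, as an engineer would, in place of code of your own. Each camera call takes 0.05 s, during which the arm holds its last target. There are 200 camera calls.

### The job

Pull the chest's bolt fully back so that it is out of the lid's way, and pack every loose pipe part on the bench (the plastic tees and elbows, however many are there) inside the open plywood chest. Then lower the lid, press its free edge down until it is fully seated on its seal, and slide the bolt fully home through the keeper on the lid. Leave the carton, tape measure and tin where they are.

Things in the scene. Friction and masses are not known exactly. Their poses are not given: they have to be found in the camera images.
- chest: open plywood chest, fixed, with a hinged lid. Origin: centre of its underside; z up; x runs along the hinge, +y points to the hinge side, -y to the lock side. Outside 320 (x) x 210 (y) x 65 mm high; walls 10 mm, floor 8 mm thick: inside 300 x 190 mm and 57 mm deep
- lock_block (a point): centre of the top of the plywood block beside the chest on its lock side, fixed to it: at x 0, y -176, z 79 mm of the chest, 100 (x) x 138 (y) mm. It carries a steel barrel bolt that slides along the chest's y under two guide straps (at y -120 and y -206 of the chest, tops at z 104)
- lid (a joint): lid angle, rad: 0 = closed and fully seated, 1.57 = upright, up to 1.9 = leaning back open. Plywood plate 320 x 210 x 12 mm. The stiff hinge (0.65 N m friction) holds it wherever it is left. A rubber seal along the lock-side rim stops it at about 0.03 until pressed; about 10 N down on the free edge squeezes the seal, and the lid then stays down
- lid_edge (a point): middle of the lid's free edge, on its outer (upper) face; 210 mm from the hinge line. A steel keeper loop stands on the outer face here (x -30..30 with its feet, from 5 to 20 mm in from the edge, 25 mm tall); push on the face beside it. A lamp hangs 0.56 m above the bench at x > 0.6, y -0.45..-0.27 (world): reach behind the open lid at its near end
- lid_hinge (a point): middle of the lid's hinge line, at x 0, y +105, z 67 mm in the chest's frame: the lower face of the closed lid lies at this height, its upper face 12 mm higher
- bolt (a joint): slide of the barrel bolt, m: 0 = fully drawn back (stop; rod tip 5 mm clear of the closed lid's edge), 0.040 = fully home (stop), towards the chest's +y, the rod through the keeper on the lid. Above about 0.005 the rod is in the lid's way. 14 mm rod, axis at z 92 mm of the chest; about 2.5 N friction, stays where it is left
- bolt_knob (a point): centre of the top of the bolt's upright handle pin: round, 16 mm thick, its top at z 145 mm of the chest, 40 mm of it free above the guide straps. At bolt = 0 it stands at x 0, y -185 mm in the chest's frame and it moves with the bolt
- tee_a: grey plastic pipe tee, loose part to pack (may be absent), lying flat. 55 mm along its x, 80 mm along y, 30 mm high. Origin: centre of its underside; z up. The straight run (28 mm thick) lies along y on the -x side, the branch (30 mm) points to +x and is flat-ended. Best gripped across its middle along x (55 mm)
- tee_b: grey plastic pipe tee, loose part to pack (may be absent), lying flat. 55 mm along its x, 80 mm along y, 30 mm high. Origin: centre of its underside; z up. The straight run (28 mm thick) lies along y on the -x side, the branch (30 mm) points to +x and is flat-ended. Best gripped across its middle along x (55 mm)
- elbow_a: cream plastic 90-degree pipe elbow, loose part to pack (may be absent), lying flat. 70 x 70 x 37 mm high. Origin: centre of its underside; z up. Open ends face +x and +y, the bend bulges to (-x, -y). Solid as its convex outline: best gripped along its x = y diagonal, 58 mm wide (32 mm from the origin on the bend side, 26 on the other), 100 mm long across that
- elbow_b: cream plastic 90-degree pipe elbow, loose part to pack (may be absent), lying flat. 70 x 70 x 37 mm high. Origin: centre of its underside; z up. Open ends face +x and +y, the bend bulges to (-x, -y). Solid as its convex outline: best gripped along its x = y diagonal, 58 mm wide (32 mm from the origin on the bend side, 26 on the other), 100 mm long across that
- small_elbow: grey plastic 90-degree pipe elbow, smaller, loose part to pack (may be absent), lying flat. 57 x 57 x 30 mm high. Origin: centre of its underside; z up. Open ends face +x and +y, the bend bulges to (-x, -y). Solid as its convex outline: best gripped along its x = y diagonal, 45 mm wide (24 mm from the origin on the bend side, 21 on the other), 80 mm long across that
- carton: orange and white parts carton, 50 x 70 x 60 mm, bystander; origin: centre of the underside
- tape: yellow tape measure, 38 x 90 x 64 mm, bystander; origin: centre of the underside
- tin: round tin, 75 mm diameter, 58 mm high, bystander; origin: centre of the underside

How it is judged (in metres and radians):
On the way, in this order (a step that is already met when the one before it is completed fails the run):
1. every pipe part lies in the chest and the bolt is fully back (within 6 mm), the lid still open (z of tee_a in the frame of chest between 0 and 0.052 m and x of tee_a in the frame of chest between -0.15 and 0.15 m and y of tee_a in the frame of chest between -0.095 and 0.095 m and z of tee_b in the frame of chest between 0 and 0.052 m and x of tee_b in the frame of chest between -0.15 and 0.15 m and y of tee_b in the frame of chest between -0.095 and 0.095 m and z of elbow_a in the frame of chest between 0 and 0.052 m and x of elbow_a in the frame of chest between -0.15 and 0.15 m and y of elbow_a in the frame of chest between -0.095 and 0.095 m and z of elbow_b in the frame of chest between 0 and 0.052 m and x of elbow_b in the frame of chest between -0.15 and 0.15 m and y of elbow_b in the frame of chest between -0.095 and 0.095 m and z of small_elbow in the frame of chest between 0 and 0.052 m and x of small_elbow in the frame of chest between -0.15 and 0.15 m and y of small_elbow in the frame of chest between -0.095 and 0.095 m and value of joint bolt below 0.006 m and value of joint lid above 0.8 rad), for 0.2 s.
2. the lid is lowered and pressed down on its seal (within 0.013 rad), with the bolt still back (value of joint lid below 0.013 rad and value of joint bolt below 0.008 m), for 0.2 s.
3. the bolt is slid home through the keeper (within 5 mm of its stop), the lid down (value of joint lid below 0.013 rad and value of joint bolt above 0.035 m), for 0.2 s.
At the end, for the whole second after the job is handed in: every pipe part present lies at rest inside the chest, the lid is within 0.013 rad of fully seated, and the bolt is within 5 mm of fully home (all of step 3 and z of tee_a in the frame of chest between 0 and 0.052 m and x of tee_a in the frame of chest between -0.15 and 0.15 m and y of tee_a in the frame of chest between -0.095 and 0.095 m and z of tee_b in the frame of chest between 0 and 0.052 m and x of tee_b in the frame of chest between -0.15 and 0.15 m and y of tee_b in the frame of chest between -0.095 and 0.095 m and z of elbow_a in the frame of chest between 0 and 0.052 m and x of elbow_a in the frame of chest between -0.15 and 0.15 m and y of elbow_a in the frame of chest between -0.095 and 0.095 m and z of elbow_b in the frame of chest between 0 and 0.052 m and x of elbow_b in the frame of chest between -0.15 and 0.15 m and y of elbow_b in the frame of chest between -0.095 and 0.095 m and z of small_elbow in the frame of chest between 0 and 0.052 m and x of small_elbow in the frame of chest between -0.15 and 0.15 m and y of small_elbow in the frame of chest between -0.095 and 0.095 m and linear speed of each of tee_a, tee_b, elbow_a, elbow_b, small_elbow below 0.02 m/s); the robot touches nothing.
It fails at once if the carton is moved more than 3 cm (distance of carton from where it was at the start of the episode above 0.03 m).
It fails at once if the tape is moved more than 3 cm (distance of tape from where it was at the start of the episode above 0.03 m).
It fails at once if the tin is moved more than 3 cm (distance of tin from where it was at the start of the episode above 0.03 m).
Of tee_a, tee_b, elbow_a, elbow_b, small_elbow only 4 to 5 are there at a start; the rules pass over those that are not, and their reading is None.
At some moment in a run one of tee_a, tee_b, elbow_a, elbow_b, small_elbow may be knocked a few centimetres aside while the robot is not near it.
Once in a run the grip may slacken for a moment while it holds something.
It also fails if it takes over 210 s, if anything falls off the work surface, if the arm or the gripper's body presses on something with over 40 N, if the wrist force passes 120 N, or if a joint passes its speed limit or range.

## Working session

There is one attempt and no reset: what is moved stays moved. The work goes in short steps, Python scripts to look and compute and a tool call to move; the robot and the scene stay as the last step left them, time stands still between calls to the robot, and variables do not carry over. Pictures are saved under pics/ and viewed, at most 14 in all, crops included, and the job is handed in when it is done.

Besides the shell and the picture viewer there is one more tool, called after "Request:" by a JSON object that holds its "fn" and its "kwargs". apply_moves: Moves the arm, as the interface text tells. Its arguments: {"type":"object","properties":{"rows":{"type":"array"}},"required":["rows"]}

```bash
mkdir -p pics; ls; python3 - <<'E'
from rig import *
import cv2,numpy as np
print(read_state())
for n in("side","top"):
    p,d=capture(n); cv2.imwrite(f"pics/{n}0.png",p[:,:,::-1]); np.save(f"{n}0.npy",d); print(n,camera_params(n))
E
```

```text
pics
{'time_s': 0.0, 'joint_positions': array([-8.68313383e+01,  3.02788425e+01,  8.21567684e+01, -2.91687934e-04,
        6.76904978e+01, -1.02284086e+01]), 'qvel': array([ 0.01295022, -0.05175041,  0.08818244,  0.00098643,  0.01943298,
       -0.02137558]), 'tau': array([ 3.84387668e-04, -4.40041709e+01, -1.76592904e+01,  6.32240810e-02,
        5.81669784e-02, -1.59213896e-04]), 'position': array([ 0.14478351, -0.60720776,  0.20967089]), 'tcp_rot': array([[ 9.72787302e-01,  2.31699911e-01, -1.26364324e-04],
       [ 2.31699624e-01, -9.72784897e-01,  2.19738441e-03],
       [ 3.86208466e-04, -2.16686622e-03, -9.99997578e-01]]), 'force': array([ 0.27311323, -0.63376237, -0.30958932]), 'moment': array([-0.00346163,  0.01225929, -0.00262723]), 'grasp_force': 0.0, 'opening': 0.9976227124843926}
side {'fx': 409.11913570657435, 'fy': 409.11913570657435, 'cx': 312.66936292225864, 'cy': 202.28010140285127, 'xyz': array([0.30764045, 0.8570919 , 0.88144935]), 'orientation': array([[-0.96104863,  0.19198763, -0.19881219],
       [-0.27636639, -0.66060186,  0.69801633],
       [ 0.0026748 ,  0.72577264,  0.68792944]])}
top {'fx': 433.6967386357993, 'fy': 433.6967386357993, 'cx': 321.57540217280126, 'cy': 199.18832390958124, 'xyz': array([0.34360809, 0.06973292, 1.25653472]), 'orientation': array([[-0.0060851 ,  0.98435954, -0.17606608],
       [-0.99988029, -0.00348467,  0.01507504],
       [ 0.01422573,  0.17613673,  0.98426291]])}
```

View pics/top0.png

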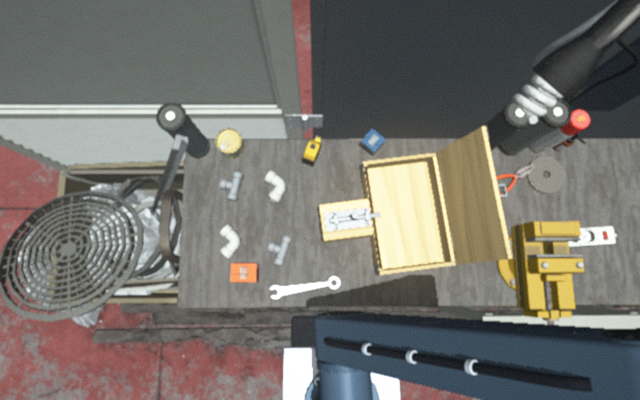

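View pics/side0.png

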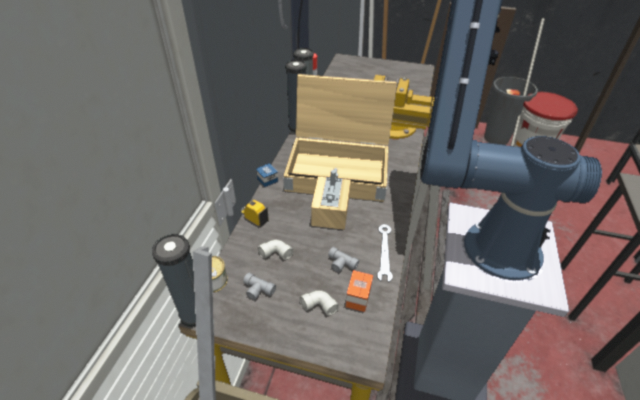

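The top view shows two tees at (233,186) and (280,250), and two elbows at (275,186) and (230,241). The carton is at (244,272), the tape at (312,150) and the tin at (229,141). The chest is centred near (408,212), with the lock block at (346,218) and the lid leaning back on the right. The side view agrees, and I see no small elbow.

```bash
cat > h.py <<'E'
import numpy as np,cv2
from rig import *
def world(n,d):
    c=camera_params(n);v,u=np.mgrid[:400,:640]
    P=np.stack([(u-c['cx'])/c['fx']*d,-(v-c['cy'])/c['fy']*d,-d],-1)
    return P@np.array(c['orientation']).T+c['xyz']
def pix(n,p):
    c=camera_params(n);q=(np.atleast_2d(p)-c['xyz'])@np.array(c['orientation'])
    return np.c_[c['cx']-c['fx']*q[:,0]/q[:,2],c['cy']+c['fy']*q[:,1]/q[:,2]]
def blobs(P,d,lo=.008,hi=.08,box=(.2,.9,.14,.75)):
    z=P[...,2];m=((d>0)&(z>lo)&(z<hi)&(P[...,0]>box[0])&(P[...,0]<box[1])&(P[...,1]>box[2])&(P[...,1]<box[3])).astype(np.uint8)
    return cv2.connectedComponentsWithStats(m)
def rect(Q):
    (c,s,a)=cv2.minAreaRect((Q[:,:2]*1000).astype(np.float32)); return np.round(c,1),np.round(s,1),round(a,1)
E
python3 - <<'E'
from h import *
for n in("top","side"):
    d=np.load(n+"0.npy");P=world(n,d);k,l,s,c=blobs(P,d)
    img=cv2.imread(f"pics/{n}0.png")
    print(n,"table z",np.median(P[...,2][(abs(P[...,2])<.02)&(d>0)&(P[...,1]>.2)&(P[...,1]<.5)]))
    for i in range(1,k):
        if s[i,4]<60: continue
        Q=P[l==i];print(i,s[i],"px",c[i].round(),"ctr",Q.mean(0).round(3),"zmax",np.percentile(Q[:,2],[50,90,97]).round(3),rect(Q),img[l==i].mean(0).round())
d=np.load("top0.npy");P=world("top",d)
# chest rim: z 55..75 ; block top z 79
for lo,hi in((.055,.071),(.072,.085)):
    m=(d>0)&(P[...,2]>lo)&(P[...,2]<hi)&(P[...,0]>.25)&(P[...,0]<.8)&(P[...,1]<.2)&(P[...,1]>-.3)
    print(lo,rect(P[m]),m.sum())
    k,l,s,c=cv2.connectedComponentsWithStats(m.astype(np.uint8))
    for i in range(1,k):
        if s[i,4]>80: print(' ',s[i],rect(P[l==i]),np.median(P[l==i][:,2]))
m=(d>0)&(P[...,2]>.125)&(P[...,0]>.3)&(P[...,0]<.75)&(P[...,1]<.2)&(P[...,1]>-.02)
print("knob",P[m].round(3)[:12],np.argwhere(m)[:12].tolist())
for px in((490,130),(507,262),(436,150),(455,265),(465,200),(485,200),(500,200)): print(px,P[px[1],px[0]].round(3))
b=cv2.imread("pics/top0.png");cv2.imwrite("pics/c1.png",cv2.resize(b[120:320,200:520],None,fx=2.5,fy=2.5,interpolation=2))
E
```

```text
top table z 0.0004205573518829553
1 [ 78 119  80   8 476] px [119. 122.] ctr [0.794 0.644 0.039] zmax [0.049 0.059 0.061] (array([794. , 639.5]), array([219.4,  12.6]), 89.8) [184. 187. 179.]
2 [191 118 101  10 623] px [242. 122.] ctr [0.793 0.282 0.039] zmax [0.049 0.059 0.063] (array([793.6, 285. ]), array([290. ,  19.1]), 88.1) [179. 182. 175.]
4 [215 128  29  30 643] px [229. 143.] ctr [0.725 0.316 0.051] zmax [0.055 0.058 0.06 ] (array([729. , 317.9]), array([73.9, 73.6]), 19.2) [154. 198. 205.]
5 [185 134  25  24 243] px [200. 149.] ctr [0.71  0.402 0.041] zmax [0.041 0.072 0.077] (array([718.2, 405.7]), array([39.1, 70.1]), 51.5) [73. 74. 69.]
16 [264 171  22  33 383] px [275. 186.] ctr [0.602 0.184 0.031] zmax [0.031 0.038 0.04 ] (array([601.7, 188.1]), array([69.3, 68.3]), 55.8) [218. 224. 219.]
17 [220 172  23  29 361] px [232. 186.] ctr [0.605 0.31  0.026] zmax [0.026 0.03  0.032] (array([607.1, 316.5]), array([55. , 80.8]), 78.1) [177. 176. 168.]
25 [219 224  21  35 418] px [230. 241.] ctr [0.444 0.311 0.031] zmax [0.031 0.037 0.04 ] (array([444.1, 315.9]), array([71.2, 6
[... 2156 characters left out ...]
2 220  79  56 373] (array([ 434. , -192.2]), array([151.6, 196.8]), 7.0) 0.0656974388343956
0.072 (array([575.9, -71.7]), array([431.6, 457.4]), 0.1) 2083
  [323 117 106   3 166] (array([ 789.6, -104.4]), array([  4.2, 301.4]), 0.1) 0.07812090626056478
  [437 152  13  66 175] (array([ 596.3, -288. ]), array([187.1,   8.6]), 6.9) 0.07840682789945452
  [ 319  199   57   42 1502] (array([498.5, -18.8]), array([100.2, 146.8]), 7.1) 0.08011496149207253
knob [] []
(490, 130) [ 0.726 -0.397  0.158]
(507, 262) [ 0.381 -0.472  0.026]
(436, 150) [ 0.718 -0.296 -0.001]
(455, 265) [ 0.375 -0.332  0.002]
(465, 200) [ 0.538 -0.32   0.153]
(485, 200) [ 0.523 -0.339  0.234]
(500, 200) [ 0.517 -0.361  0.267]
```

View pics/c1.png

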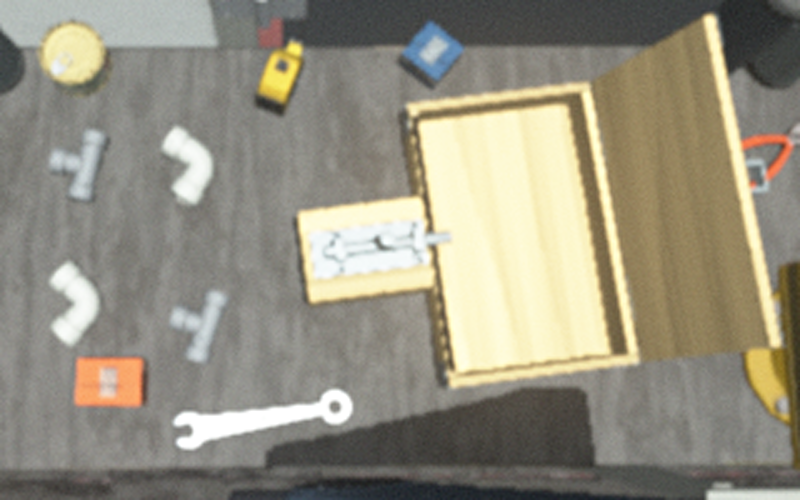

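The crop shows the tee branches pointing left and the elbow bends bulging to the right. The rod tip sticks over the chest wall at crop (450,238). From the block and rim I get a chest centre of about (0.520, -0.189), with +y along (0.123, -0.992). The lid stands at about 1.83 rad.

```bash
cat >> h.py <<'E'
from scipy.spatial.transform import Rotation as Ro
C=np.array([.5196,-.189,0]);A=np.radians(-82.9)
ey=np.array([np.cos(A),np.sin(A),0]);ex=np.array([ey[1],-ey[0],0])
def ch(x,y,z): return C+x/1e3*ex+y/1e3*ey+np.array([0,0,z/1e3])
def toch(p): q=np.asarray(p)-C; return np.stack([q@ex,q@ey,q[...,2]],-1)*1e3
def ray(n,u,v,z):
    c=camera_params(n);r=np.array(c['orientation'])@[(u-c['cx'])/c['fx'],-(v-c['cy'])/c['fy'],-1]
    return c['xyz']+r*(z-c['xyz'][2])/r[2]
def Rd(yaw):  # tool down, tool x at yaw deg
    a=np.radians(yaw);x=np.array([np.cos(a),np.sin(a),0]);z=np.array([0,0,-1.]);return np.c_[x,np.cross(z,x),z]
def go(*wps):  # (pos, grip-axis yaw deg): tool y along that axis (mod 180)
    s=read_state();R=s['tcp_rot'];out=[]
    cur=np.degrees(np.arctan2(R[1,0],R[0,0]))
    for p,g in wps:
        j1=np.degrees(np.arctan2(p[1],p[0]))
        c=[y for k in range(-2,3) for y in[g+90+180*k] if abs(j1+90-y)<150]
        y=min(c,key=lambda y:abs(y-(cur))) 
        rv=(Ro.from_matrix(R.T@Rd(y))).as_rotvec(degrees=True)/6
        sh=R.T@(np.asarray(p)-s['position'])*1e3
        print("t%.1f"%s['time_s'],"xyz",sh.round(0).tolist(),"r",rv.round(2).tolist(),"goal",np.round(p,3),"yaw%.0f"%y,"j6~%.0f"%(j1+90-y))
def parts(n="top",verbose=1):
    p,d=capture(n);P=world(n,d);k,l,s,c=blobs(P,d,.01,.045,(.3,.75,.03,.5));res=[]
    hsv=cv2.cvtColor(p,cv2.COLOR_RGB2HSV)
    for i in range(1,k):
        if s[i,4]<200: continue
        Q=P[l==i]; 
        if np.percentile(Q[:,2],90)>.043 or np.median(hsv[l==i][:,1])>90: continue
        z=np.percentile(Q[:,2],95);kind='elbow' if z>.034 else 'tee'
        h=cv2.convexHull((Q[:,:2]*1000).astype(np.float32))[:,0]
        if kind=='tee':
            c0,sz,a=cv2.minAreaRect(h);g=a if sz[0]<sz[1] else a+90;w=min(sz)
        else:
            best=min(((np.ptp(h@[np.cos(t),np.sin(t)]),t) for t in np.radians(np.arange(0,180,2))));w,t=best;g=np.degrees(t)
        t=np.radians(g);e=np.array([np.cos(t),np.sin(t)]);f=np.array([-e[1],e[0]])
        mid=lambda v:(v.max()+v.min())/2
        ctr=(e*mid(h@e)+f*mid(h@f))/1e3;m=Q[:,:2].mean(0)
        r=dict(kind=kind,ctr=ctr,g=g,w=w,L=np.ptp(h@f),z=z,side=(m-ctr)@e*1e3)
        res.append(r)
        if verbose: print(n,kind,ctr.round(3),"grip axis %.0f w %.0f L %.0f z95 %.3f massside %.1f"%(g,w,r['L'],z,r['side']))
    return res
E
python3 - <<'E'
from h import *
parts();parts("side")
t=toch(ray("top",380,215,.095));print("rod tip",t,"bolt",t[1]+110)
for u,v in((352,216),(354,217)):print(toch(ray("top",u,v,.145)))
for s in(10,20,30,40): print(s,pix("top",ch(0,-185+s,145)),pix("side",[ch(0,-185+s,145),ch(0,-185+s,110)]).round().tolist())
b=cv2.imread("pics/side0.png");cv2.imwrite("pics/c2.png",cv2.resize(b[150:240,290:390],None,fx=6,fy=6,interpolation=2))
E
```

```text
top elbow [0.602 0.185] grip axis 102 w 57 L 92 z95 0.039 massside -1.3
top tee [0.607 0.316] grip axis 79 w 55 L 80 z95 0.031 massside -7.0
top elbow [0.446 0.312] grip axis 96 w 55 L 96 z95 0.039 massside -1.8
top tee [0.422 0.176] grip axis 72 w 55 L 80 z95 0.032 massside -6.1
side elbow [0.605 0.189] grip axis 104 w 53 L 99 z95 0.037 massside 3.6
side tee [0.424 0.177] grip axis 67 w 56 L 81 z95 0.029 massside -2.3
side tee [0.608 0.32 ] grip axis 80 w 54 L 83 z95 0.029 massside -3.4
side elbow [0.446 0.316] grip axis 92 w 53 L 98 z95 0.037 massside 2.8
rod tip [  1.93746789 -83.8229383   95.        ] bolt 26.177061700158248
[   1.30754095 -164.63755383  145.        ]
[   4.55356683 -159.86930871  145.        ]
10 [[347.96919481 216.01002454]] [[333.0, 174.0], [332.0, 184.0]]
20 [[351.7899773  215.52123631]] [[333.0, 172.0], [333.0, 182.0]]
30 [[355.60826158 215.03276767]] [[333.0, 170.0], [333.0, 179.0]]
40 [[359.42405008 214.54461831]] [[334.0, 168.0], [333.0, 177.0]]
```

View pics/c2.png

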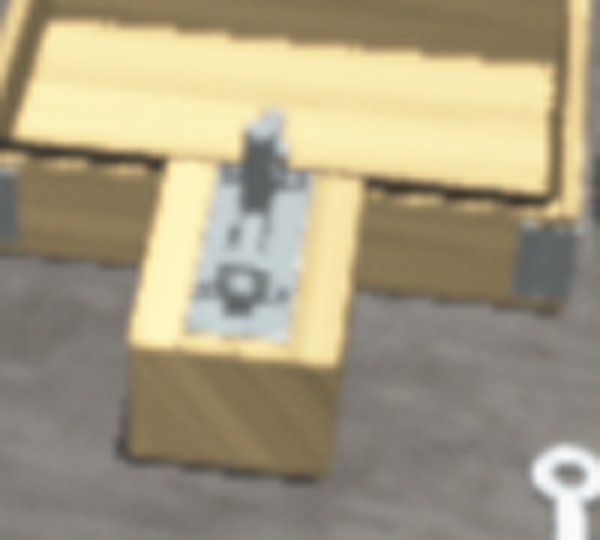

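The side crop shows the pin top near (335,170) and the rod tip beyond it, so the bolt is at about 26 mm and the knob at chest y of about -159. I'll pull the bolt first.

```bash
python3 - <<'E'
from h import *
k=ch(0,-159,0)
go(([.145,-.608,.36],7.1),([.30,-.30,.36],7.1),([k[0],k[1],.30],7.1),([k[0],k[1],.137],7.1))
E
```

```text
t0.2 xyz [0.0, 0.0, -150.0] r [-0.01, -0.01, -13.95] goal [ 0.145 -0.608  0.36 ] yaw97 j6~-84
t0.2 xyz [222.0, -263.0, -150.0] r [-0.01, -0.01, -13.95] goal [ 0.3  -0.3   0.36] yaw97 j6~-52
t0.2 xyz [479.0, -478.0, -89.0] r [-0.01, -0.01, -13.95] goal [ 0.5   -0.031  0.3  ] yaw97 j6~-11
t0.2 xyz [479.0, -478.0, 74.0] r [-0.01, -0.01, -13.95] goal [ 0.5   -0.031  0.137] yaw97 j6~-11
```

Request:
{"fn": "apply_moves", "kwargs": {"rows": [{"x": 0, "y": 0, "z": -75}, {"x": 0, "y": 0, "z": -150, "rz": -1.8}, {"x": 50, "y": -60, "z": -150, "rz": -3.5}, {"x": 110, "y": -130, "z": -150, "rz": -5.3}, {"x": 165, "y": -195, "z": -150, "rz": -7}, {"x": 222, "y": -263, "z": -150, "rz": -8.8}, {"x": 275, "y": -305, "z": -140, "rz": -10.5}, {"x": 325, "y": -350, "z": -130, "rz": -12.2}, {"x": 375, "y": -395, "z": -115, "rz": -13.95}, {"x": 420, "y": -430, "z": -100, "rz": -13.95}]}}

```text
validation failed for argument at $.ro...
```

```bash
python3 - <<'E'
from h import *
k=ch(0,-159,0)
go(([k[0],k[1],.30],7.1),([k[0],k[1],.137],7.1))
p,d=capture("side");cv2.imwrite("pics/s1.png",p[:,:,::-1])
E
```

```text
t0.2 xyz [479.0, -478.0, -89.0] r [-0.01, -0.01, -13.95] goal [ 0.5   -0.031  0.3  ] yaw97 j6~-11
t0.2 xyz [479.0, -478.0, 74.0] r [-0.01, -0.01, -13.95] goal [ 0.5   -0.031  0.137] yaw97 j6~-11
```

Request:
{"fn": "apply_moves", "kwargs": {"rows": [{"x": 0, "y": 0, "z": -60, "rx": 0, "ry": 0, "rz": 0, "claw": 0}, {"x": 0, "y": 0, "z": -120, "rx": 0, "ry": 0, "rz": -1.8, "claw": 0}, {"x": 40, "y": -50, "z": -150, "rx": 0, "ry": 0, "rz": -3.5, "claw": 0}, {"x": 80, "y": -95, "z": -150, "rx": 0, "ry": 0, "rz": -5.3, "claw": 0}, {"x": 120, "y": -143, "z": -150, "rx": 0, "ry": 0, "rz": -7, "claw": 0}, {"x": 160, "y": -190, "z": -150, "rx": 0, "ry": 0, "rz": -8.8, "claw": 0}, {"x": 200, "y": -238, "z": -150, "rx": 0, "ry": 0, "rz": -10.5, "claw": 0}, {"x": 240, "y": -280, "z": -150, "rx": 0, "ry": 0, "rz": -12.2, "claw": 0}, {"x": 285, "y": -320, "z": -140, "rx": 0, "ry": 0, "rz": -13.9, "claw": 0}, {"x": 330, "y": -360, "z": -130, "rx": 0, "ry": 0, "rz": -13.9, "claw": 0}]}}

```text
time_s: 1.5
position: [0.3833, -0.1797, 0.3409]
tcp_rot: [[-0.119, 0.993, 0.001], [0.993, 0.119, -0.001], [-0.001, 0.001, -1.0]]
force: [1.0, -1.5, -1.3]
opening: 0.998
grasp_force: 0.0
```

```bash
python3 - <<'E'
from h import *
k=ch(0,-159,0)
go(([k[0],k[1],.30],7.1),([k[0],k[1],.137],7.1))
E
```

```text
t1.5 xyz [134.0, 133.0, 41.0] r [0.01, 0.01, -0.05] goal [ 0.5   -0.031  0.3  ] yaw97 j6~-11
t1.5 xyz [134.0, 133.0, 204.0] r [0.01, 0.01, -0.05] goal [ 0.5   -0.031  0.137] yaw97 j6~-11
```

Request:
{"fn": "apply_moves", "kwargs": {"rows": [{"x": 45, "y": 45, "z": 15, "rx": 0, "ry": 0, "rz": 0, "claw": 0}, {"x": 90, "y": 90, "z": 30, "rx": 0, "ry": 0, "rz": 0, "claw": 0}, {"x": 134, "y": 133, "z": 41, "rx": 0, "ry": 0, "rz": 0, "claw": 0}, {"x": 134, "y": 133, "z": 41, "rx": 0, "ry": 0, "rz": 0, "claw": 0}, {"x": 134, "y": 133, "z": 90, "rx": 0, "ry": 0, "rz": 0, "claw": 0}, {"x": 134, "y": 133, "z": 140, "rx": 0, "ry": 0, "rz": 0, "claw": 0}, {"x": 134, "y": 133, "z": 175, "rx": 0, "ry": 0, "rz": 0, "claw": 0}, {"x": 134, "y": 133, "z": 175, "rx": 0, "ry": 0, "rz": 0, "claw": 0}]}}

```text
time_s: 2.5
position: [0.4961, -0.0329, 0.1638]
tcp_rot: [[-0.117, 0.993, -0.006], [0.993, 0.117, 0.001], [0.002, -0.006, -1.0]]
force: [0.3, -1.0, 0.4]
opening: 1.001
grasp_force: 0.0
```

```bash
python3 - <<'E'
from h import *
p,d=capture("side");cv2.imwrite("pics/s1.png",cv2.resize(p[100:260,230:430,::-1],None,fx=4,fy=4,interpolation=2))
s=read_state();print(toch(s['position']),s['force'])
k=ch(0,-159,0)
go(([k[0],k[1],.137],7.1))
E
```

```text
[   2.24855203 -157.20175479  165.46955584] [ 0.61434702 -0.09943892  0.31105088]
t2.5 xyz [2.0, 2.0, 28.0] r [-0.02, -0.01, -0.06] goal [ 0.5   -0.031  0.137] yaw97 j6~-11
```

View pics/s1.png

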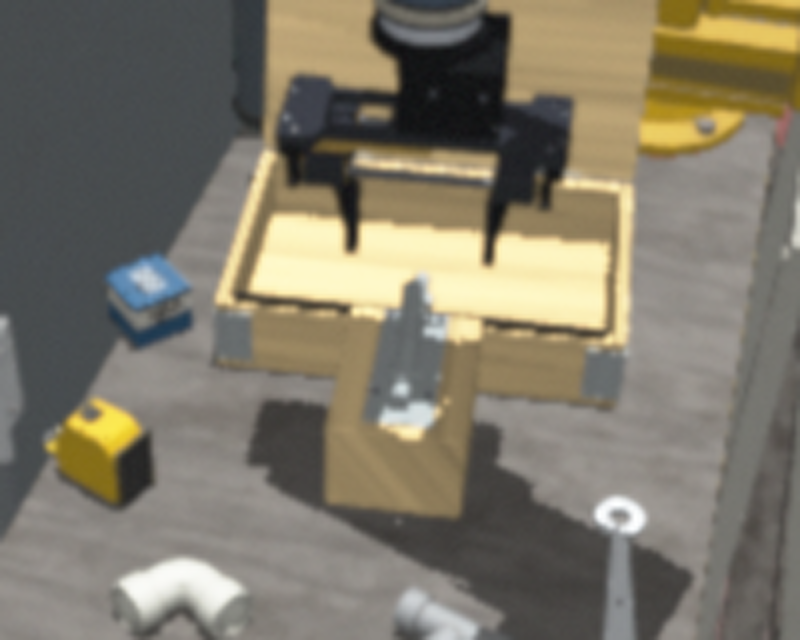

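The fingers straddle the knob, whose top is at crop (418,282). I'll go down and grip it.

Request:
{"fn": "apply_moves", "kwargs": {"rows": [{"x": 0, "y": 2, "z": 28, "rx": 0, "ry": 0, "rz": 0, "claw": 0}, {"x": 0, "y": 2, "z": 28, "rx": 0, "ry": 0, "rz": 0, "claw": 0}, {"x": 0, "y": 2, "z": 28, "rx": 0, "ry": 0, "rz": 0, "claw": 255}, {"x": 0, "y": 2, "z": 28, "rx": 0, "ry": 0, "rz": 0, "claw": 255}, {"x": 0, "y": 2, "z": 28, "rx": 0, "ry": 0, "rz": 0, "claw": 255}, {"x": 0, "y": 2, "z": 28, "rx": 0, "ry": 0, "rz": 0, "claw": 255}, {"x": 0, "y": 2, "z": 28, "rx": 0, "ry": 0, "rz": 0, "claw": 255}]}}

```text
time_s: 3.42
position: [0.5007, -0.0322, 0.1377]
tcp_rot: [[-0.118, 0.993, 0.0], [0.993, 0.118, -0.0], [-0.0, 0.0, -1.0]]
force: [-0.0, 0.6, 0.3]
opening: 0.517
grasp_force: 0.0
```

Request:
{"fn": "apply_moves", "kwargs": {"rows": [{"x": 0, "y": 0, "z": 0, "rx": 0, "ry": 0, "rz": 0, "claw": 255}, {"x": 0, "y": 0, "z": 0, "rx": 0, "ry": 0, "rz": 0, "claw": 255}, {"x": 0, "y": 0, "z": 0, "rx": 0, "ry": 0, "rz": 0, "claw": 255}, {"x": 0, "y": 0, "z": 0, "rx": 0, "ry": 0, "rz": 0, "claw": 255}, {"x": 7, "y": 0, "z": 0, "rx": 0, "ry": 0, "rz": 0, "claw": 255}, {"x": 13, "y": 0, "z": 0, "rx": 0, "ry": 0, "rz": 0, "claw": 255}, {"x": 19, "y": 0, "z": 0, "rx": 0, "ry": 0, "rz": 0, "claw": 255}, {"x": 22, "y": 0, "z": 0, "rx": 0, "ry": 0, "rz": 0, "claw": 255}, {"x": 22, "y": 0, "z": 0, "rx": 0, "ry": 0, "rz": 0, "claw": 255}]}}

```text
time_s: 4.55
position: [0.498, -0.0101, 0.1377]
tcp_rot: [[-0.119, 0.993, 0.0], [0.993, 0.119, -0.0], [-0.0, 0.0, -1.0]]
force: [0.1, 0.5, 1.0]
opening: 0.005
grasp_force: 0.0
```

```bash
python3 - <<'E'
from h import *
p,d=capture("side");cv2.imwrite("pics/s2.png",cv2.resize(p[140:230,290:390,::-1],None,fx=6,fy=6,interpolation=2))
s=read_state();print(toch(s['position']),s['opening'])
print(pix("side",[ch(0,y,z) for y in(-185,-165,-145) for z in(104,145)]).round(1),pix("side",s['position']-[0,0,.025]))
E
```

```text
[  -0.72158379 -179.97585162  137.6871372 ] 0.008218972450037667
[[331.7 187.7]
 [332.2 176.7]
 [332.5 183.2]
 [333.  172.3]
 [333.3 178.8]
 [333.9 167.9]] [[331.74462287 184.26194281]]
```

View pics/s2.png

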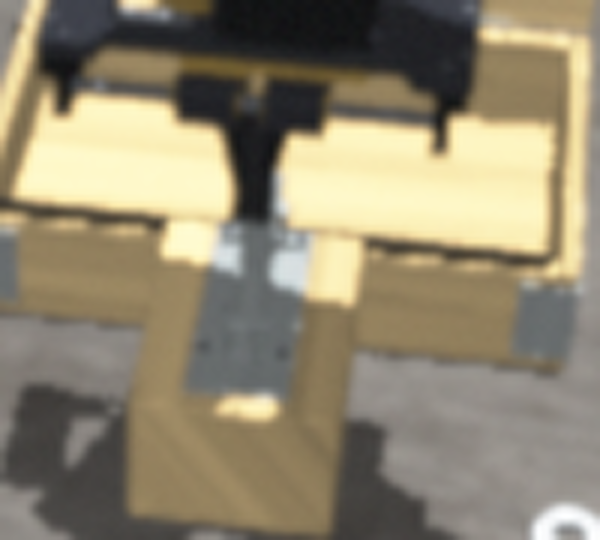

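The closed fingers show around crop (255,200), with a bluish bit to their right at (278,190). The pin was missed, so I'll measure it from the first depth maps.

```bash
python3 - <<'E'
from h import *
for n,(u0,u1,v0,v1) in(("top",(340,384,212,220)),("side",(328,342,164,190))):
    d=np.load(n+"0.npy");P=world(n,d);T=toch(P)
    for v in range(v0,v1):
        print(v,' '.join("%d/%d/%d"%tuple(t) if t[2]>96 else '.' for t in T[v,u0:u1]))
E
```

```text
212 . . . . . . . . . . . . . . . . . . . . . . . . . -10/-124/104 -10/-121/101 -9/-119/106 -9/-116/104 . . . . . . . . . . . . . . .
213 . . . . . . . . . . . . . -6/-160/143 -5/-158/146 -5/-155/145 -5/-153/145 . . . . . . . . -7/-124/102 -6/-122/108 -7/-118/100 -6/-116/104 . . -6/-107/96 -6/-104/96 -5/-102/96 -5/-99/97 . -4/-94/97 -3/-91/99 -3/-88/98 -3/-86/98 -2/-83/99 . . .
214 . . . . . 142/-278/1256 . . . . . . -4/-163/142 -3/-161/147 -3/-158/145 -3/-155/142 -2/-154/148 -2/-150/142 . . . . . -6/-129/96 142/-278/1256 -5/-124/100 -4/-122/103 -3/-119/106 -3/-117/109 -4/-113/98 -3/-110/99 -3/-108/100 -3/-105/98 -2/-103/101 -2/-100/101 -1/-97/99 -1/-95/101 0/-92/101 -1/-89/97 0/-86/99 0/-83/96 . . .
215 . . . . . . . . . . . . 0/-164/148 0/-161/146 0/-159/145 0/-156/146 0/-153/144 0/-151/147 . -4/-140/97 -4/-138/98 . . -3/-129/97 -3/-127/96 -2/-124/100 -1/-123/106 0/-120/108 -1/-117/104 -1/-114/99 0/-111/100 0/-109/102 0/-106/100 0/-103/101 0/-100/98 0/-97/97 1/-95/103 1/-92/99 1/-90/100 1/-87/98 2/-84/98 . . .
216 . . . . . . . . . -5/-167/96 . -1/-165/128 1/-165/148 1/-162/146 2/-
[... 2461 characters left out ...]
. . -7/-165/115 -4/-165/116 -1/-166/117 0/-161/113 3/-164/116 . . . . . . .
181 . . -7/-164/111 -5/-158/106 -1/-165/112 1/-166/113 3/-158/107 . . . . . . .
182 . . -7/-162/105 -4/-164/107 -1/-165/109 1/-164/108 4/-164/108 . . . . . . .
183 . . -7/-164/103 -4/-163/102 -1/-167/107 1/-165/105 4/-162/103 . . . . . . .
184 . . -7/-161/96 -4/-165/101 -1/-166/101 1/-164/100 4/-163/100 . . . . . . .
185 . . -7/-164/96 -3/-167/99 -1/-164/96 1/-166/98 . . . . . . . .
186 . . -6/-170/96 -3/-171/98 0/-170/98 2/-169/97 . . . . . . . .
187 . . -5/-175/98 -3/-174/96 0/-174/97 2/-174/98 . . . . . . . .
188 . . . -2/-180/98 0/-179/97 . . . . . . . . .
189 . . -4/-185/98 -1/-183/97 . 3/-181/96 . . . . . . . .
```

The pin was at y of about -158, as assumed. The fingers close slowly (about 1.3 s for the full stroke) and I moved too early. I'll reopen them and measure the pin again.

Request:
{"fn": "apply_moves", "kwargs": {"rows": [{"x": 0, "y": 0, "z": 0, "rx": 0, "ry": 0, "rz": 0, "claw": 100}, {"x": 0, "y": 0, "z": 0, "rx": 0, "ry": 0, "rz": 0, "claw": 100}, {"x": 0, "y": 0, "z": 0, "rx": 0, "ry": 0, "rz": 0, "claw": 100}, {"x": 0, "y": 0, "z": 0, "rx": 0, "ry": 0, "rz": 0, "claw": 100}, {"x": 0, "y": 0, "z": 0, "rx": 0, "ry": 0, "rz": 0, "claw": 100}, {"x": 0, "y": 0, "z": 0, "rx": 0, "ry": 0, "rz": 0, "claw": 100}]}}

```text
time_s: 5.35
position: [0.498, -0.0104, 0.1377]
tcp_rot: [[-0.118, 0.993, 0.0], [0.993, 0.118, 0.0], [0.0, 0.0, -1.0]]
force: [0.2, -0.2, 0.3]
opening: 0.573
grasp_force: 0.0
```

```bash
cat >> h.py <<'E'
def knob():
    p,d=capture("side");T=toch(world("side",d));m=(d>0)&(abs(T[...,0])<11)&(T[...,1]>-200)&(T[...,1]<-125)&(T[...,2]>112)&(T[...,2]<150)
    m[:165]=0;m[190:]=0;m[:,:328]=0;m[:,342:]=0
    Q=T[m];print("knob",m.sum(),np.median(Q,0).round(),np.percentile(Q[:,2],95).round(),"front",np.percentile(Q[:,1],[10,90]).round())
E
python3 - <<'E'
from h import *
knob();s=read_state();print(toch(s['position']),s['opening'])
E
```

```text
knob 66 [  -2. -164.  134.] 145.0 front [-167. -157.]
[  -0.66389748 -179.87257685  137.65550273] 0.5843934017337146
```

Request:
{"fn": "apply_moves", "kwargs": {"rows": [{"x": -10, "y": 0, "z": 0, "rx": 0, "ry": 0, "rz": 0, "claw": 100}, {"x": -21, "y": 0, "z": 0, "rx": 0, "ry": 0, "rz": 0, "claw": 100}, {"x": -21, "y": 0, "z": 0, "rx": 0, "ry": 0, "rz": 0, "claw": 100}, {"x": -21, "y": 0, "z": 0, "rx": 0, "ry": 0, "rz": 0, "claw": 255}, {"x": -21, "y": 0, "z": 0, "rx": 0, "ry": 0, "rz": 0, "claw": 255}, {"x": -21, "y": 0, "z": 0, "rx": 0, "ry": 0, "rz": 0, "claw": 255}, {"x": -21, "y": 0, "z": 0, "rx": 0, "ry": 0, "rz": 0, "claw": 255}, {"x": -21, "y": 0, "z": 0, "rx": 0, "ry": 0, "rz": 0, "claw": 255}, {"x": -21, "y": 0, "z": 0, "rx": 0, "ry": 0, "rz": 0, "claw": 255}, {"x": -21, "y": 0, "z": 0, "rx": 0, "ry": 0, "rz": 0, "claw": 255}]}}

```text
time_s: 6.65
position: [0.5005, -0.0313, 0.1376]
tcp_rot: [[-0.118, 0.993, -0.0], [0.993, 0.118, 0.0], [0.0, -0.0, -1.0]]
force: [0.5, 0.2, -0.1]
opening: 0.014
grasp_force: 0.0
```

It missed again, and the fingertips also appear about 8 px higher than my projection. I'll measure the fingers' true position from depth.

```bash
python3 - <<'E'
from h import *
p,d=capture("side");T=toch(world("side",d));
g=p.max(2)
for v in range(160,186): print(v,' '.join("%d/%d/%d:%d"%(*T[v,u],g[v,u]) for u in range(328,340)))
print(read_state()['joint_positions'],read_state()['opening'])
E
```

```text
160 -15/-169/190:185 -12/-170/191:82 -9/-170/191:30 -6/-169/191:29 -4/-169/191:30 -1/-171/193:32 1/-169/191:31 4/-171/194:26 7/-172/195:31 9/-168/192:111 81/-1064/881:216 -2/73/6:250
161 -15/-168/186:199 -11/-172/189:99 -9/-168/186:34 -6/-172/189:28 -3/-170/188:31 0/-172/190:32 1/-168/187:32 4/-169/189:25 7/-171/191:48 9/-169/189:137 -5/65/8:231 -2/71/4:251
162 -14/-171/185:211 -12/-170/184:114 -9/-170/185:45 -6/-168/183:31 -3/-172/187:30 0/-170/185:33 1/-171/186:28 4/-173/189:28 7/-172/188:77 9/-169/186:176 -4/59/9:244 -1/66/3:252
163 -38/51/6:225 -11/-170/180:137 -8/-174/184:57 -6/-171/182:30 -3/-167/179:31 -1/-166/179:30 1/-168/180:31 4/-169/182:34 7/-171/184:104 -7/56/6:209 -4/60/3:248 0/56/7:252
164 -37/45/6:241 -11/-171/178:167 -9/-168/176:71 -6/-165/174:33 -3/-167/176:32 -1/-166/175:31 1/-169/178:31 4/-170/179:39 7/-171/180:122 -7/51/6:221 -3/49/8:248 0/47/10:251
165 -36/36/9:243 -11/-172/175:178 -8/-171/174:84 -6/-169/174:35 -3/-167/172:31 -1/-164/170:30 2/-172/177:31 4/-170/175:51 7/-170/176:140 -6/47/4:232 -3/46/6:249 0/46/6:250
166 -36/34/6:245 -11/-171/171:190 -8/-172/172
[... 2927 characters left out ...]
126/78:181 16/-127/79:187
183 -16/-137/79:106 -13/-137/79:100 -7/-160/99:100 -4/-166/105:104 -1/-165/104:106 1/-164/104:106 3/-159/101:103 4/-132/77:109 7/-133/78:127 10/-133/79:135 13/-135/81:137 16/-130/77:150
184 -15/-145/81:105 -12/-142/79:102 -7/-166/101:101 -4/-166/101:105 -1/-167/103:106 1/-164/101:105 4/-163/100:102 5/-137/78:102 8/-139/80:107 11/-137/78:108 14/-136/78:107 17/-137/79:114
185 -14/-150/82:106 -11/-145/78:105 -7/-160/92:104 -4/-164/96:107 0/-170/101:110 1/-165/97:106 4/-164/97:101 5/-145/80:103 8/-146/82:106 11/-140/77:106 14/-140/77:106 17/-144/81:106
[-1.63630548e+01  2.70844590e+01  1.03816981e+02  1.36407306e-04
  4.90999405e+01 -2.31609089e+01] 0.009046327565309965
```

The depth shows the dark fingertips ending at z of about 148 mm, just above the 145 mm pin, while the TCP reads 138. The fingertips therefore sit about 10 mm above the reported TCP height, not 25 mm below it. I'll open, go 28 mm lower and grip.

Request:
{"fn": "apply_moves", "kwargs": {"rows": [{"x": 0, "y": 0, "z": 0, "rx": 0, "ry": 0, "rz": 0, "claw": 130}, {"x": 0, "y": 0, "z": 0, "rx": 0, "ry": 0, "rz": 0, "claw": 130}, {"x": 0, "y": 0, "z": 0, "rx": 0, "ry": 0, "rz": 0, "claw": 130}, {"x": 0, "y": 0, "z": 0, "rx": 0, "ry": 0, "rz": 0, "claw": 130}, {"x": 0, "y": 0, "z": 0, "rx": 0, "ry": 0, "rz": 0, "claw": 130}, {"x": 0, "y": 0, "z": 10, "rx": 0, "ry": 0, "rz": 0, "claw": 130}, {"x": 0, "y": 0, "z": 18, "rx": 0, "ry": 0, "rz": 0, "claw": 130}, {"x": 0, "y": 0, "z": 24, "rx": 0, "ry": 0, "rz": 0, "claw": 130}, {"x": 0, "y": 0, "z": 28, "rx": 0, "ry": 0, "rz": 0, "claw": 130}, {"x": 0, "y": 0, "z": 28, "rx": 0, "ry": 0, "rz": 0, "claw": 130}]}}

```text
time_s: 7.95
position: [0.5003, -0.0312, 0.1093]
tcp_rot: [[-0.118, 0.993, -0.001], [0.993, 0.118, 0.0], [0.0, -0.001, -1.0]]
force: [0.1, 0.2, -0.3]
opening: 0.49
grasp_force: 0.0
```

Request:
{"fn": "apply_moves", "kwargs": {"rows": [{"x": 0, "y": 0, "z": 0, "rx": 0, "ry": 0, "rz": 0, "claw": 255}, {"x": 0, "y": 0, "z": 0, "rx": 0, "ry": 0, "rz": 0, "claw": 255}, {"x": 0, "y": 0, "z": 0, "rx": 0, "ry": 0, "rz": 0, "claw": 255}, {"x": 0, "y": 0, "z": 0, "rx": 0, "ry": 0, "rz": 0, "claw": 255}, {"x": 0, "y": 0, "z": 0, "rx": 0, "ry": 0, "rz": 0, "claw": 255}, {"x": 0, "y": 0, "z": 0, "rx": 0, "ry": 0, "rz": 0, "claw": 255}, {"x": 0, "y": 0, "z": 0, "rx": 0, "ry": 0, "rz": 0, "claw": 255}]}}

```text
time_s: 8.82
position: [0.5002, -0.0314, 0.1098]
tcp_rot: [[-0.118, 0.993, -0.001], [0.993, 0.118, -0.0], [-0.0, -0.001, -1.0]]
force: [-1.3, -1.4, 3.5]
opening: 0.175
grasp_force: 30.0
```

```bash
python3 - <<'E'
from h import *
p,d=capture("side");cv2.imwrite("pics/s3.png",cv2.resize(p[100:220,250:410,::-1],None,fx=5,fy=5,interpolation=2))
s=read_state();print(toch(s['position']),s['opening'],s['grasp_force'])
E
```

```text
[  -0.26045636 -158.86509523  109.77455494] 0.17588129193021745 30.000058757141232
```

View pics/s3.png

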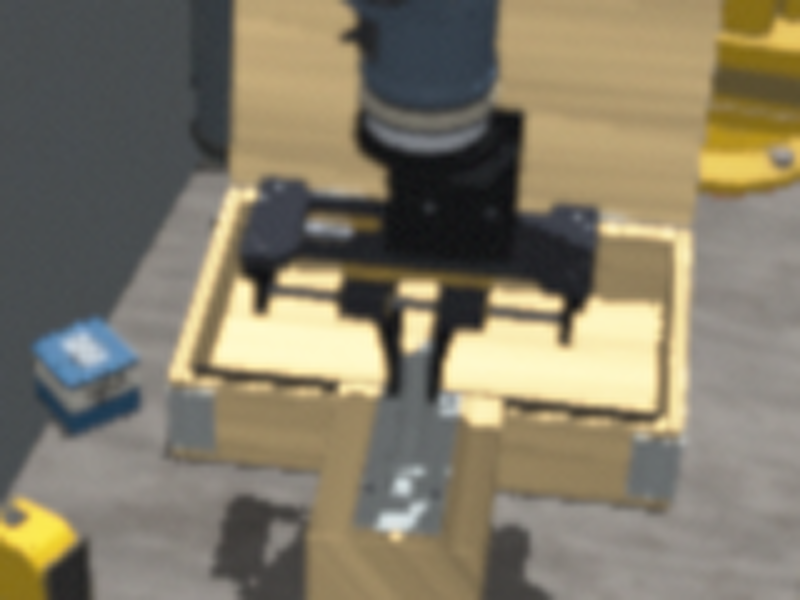

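The pin is held between the fingers (opening 0.175, 30 N). Now I'll pull it back.

Request:
{"fn": "apply_moves", "kwargs": {"rows": [{"x": 6, "y": 0, "z": 0, "rx": 0, "ry": 0, "rz": 0, "claw": 255}, {"x": 12, "y": 0, "z": 0, "rx": 0, "ry": 0, "rz": 0, "claw": 255}, {"x": 18, "y": 0, "z": 0, "rx": 0, "ry": 0, "rz": 0, "claw": 255}, {"x": 22, "y": 0, "z": 0, "rx": 0, "ry": 0, "rz": 0, "claw": 255}, {"x": 25, "y": 0, "z": 0, "rx": 0, "ry": 0, "rz": 0, "claw": 255}, {"x": 25, "y": 0, "z": 0, "rx": 0, "ry": 0, "rz": 0, "claw": 255}]}}

```text
time_s: 9.62
position: [0.4971, -0.0057, 0.1098]
tcp_rot: [[-0.119, 0.993, -0.001], [0.993, 0.119, 0.0], [0.0, -0.001, -1.0]]
force: [-3.2, -1.5, 5.8]
opening: 0.17
grasp_force: 30.0
```

Request:
{"fn": "apply_moves", "kwargs": {"rows": [{"x": 1, "y": 0, "z": 0, "rx": 0, "ry": 0, "rz": 0, "claw": 255}, {"x": 2, "y": 0, "z": 0, "rx": 0, "ry": 0, "rz": 0, "claw": 255}, {"x": 3, "y": 0, "z": 0, "rx": 0, "ry": 0, "rz": 0, "claw": 255}, {"x": 3, "y": 0, "z": 0, "rx": 0, "ry": 0, "rz": 0, "claw": 255}]}}

```text
time_s: 10.12
position: [0.497, -0.0044, 0.1098]
tcp_rot: [[-0.12, 0.993, -0.0], [0.993, 0.12, -0.002], [-0.002, -0.001, -1.0]]
force: [-4.6, -7.7, 4.8]
opening: 0.172
grasp_force: 30.0
```

The stop has been reached (force rising, y about -185). I'll release, lift and look at the parts again.

Request:
{"fn": "apply_moves", "kwargs": {"rows": [{"x": 2, "y": 0, "z": 0, "rx": 0, "ry": 0, "rz": 0, "claw": 130}, {"x": 2, "y": 0, "z": 0, "rx": 0, "ry": 0, "rz": 0, "claw": 100}, {"x": 2, "y": 0, "z": 0, "rx": 0, "ry": 0, "rz": 0, "claw": 100}, {"x": 2, "y": 0, "z": 0, "rx": 0, "ry": 0, "rz": 0, "claw": 60}, {"x": 2, "y": 0, "z": -40, "rx": 0, "ry": 0, "rz": 0, "claw": 0}, {"x": 2, "y": 0, "z": -80, "rx": 0, "ry": 0, "rz": 0, "claw": 0}, {"x": 40, "y": 0, "z": -90, "rx": 0, "ry": 0, "rz": 0, "claw": 0}, {"x": 90, "y": -20, "z": -90, "rx": 0, "ry": 0, "rz": 0, "claw": 0}, {"x": 90, "y": -20, "z": -90, "rx": 0, "ry": 0, "rz": 0, "claw": 0}]}}

```text
time_s: 11.25
position: [0.4639, 0.0861, 0.1996]
tcp_rot: [[-0.122, 0.992, -0.002], [0.992, 0.123, 0.001], [0.001, -0.002, -1.0]]
force: [0.4, 0.0, -0.0]
opening: 0.988
grasp_force: 0.0
```

```bash
cat >> h.py <<'E'
def tips():  # dark finger pixels in side depth near TCP -> lowest height
    p,d=capture("side");P=world("side",d);s=read_state();t=s['position'];R=s['tcp_rot']
    q=(P-t)@R;m=(d>0)&(p.max(2)<75)&(abs(q[...,0])<16)&(abs(q[...,1])<65)&(q[...,2]>-40)&(q[...,2]<45)
    for sgn in(-1,1):
        k=m&(q[...,1]*sgn>0);Q=P[k]
        if len(Q)>5: print("finger",sgn,len(Q),"z2%%,5%% %.3f %.3f"%tuple(np.percentile(Q[:,2],[2,5])),"tcp z %.3f"%t[2],"tooly range",np.percentile(q[k][:,1],[5,95]).round(3),"toolx",np.median(q[k][:,0]).round(3))
E
python3 - <<'E'
from h import *
knob();tips();parts();parts("side")
E
```

```text
knob 63 [  -1. -190.  134.] 145.0 front [-193. -185.]
finger -1 49638 z2%,5% -0.775 -0.739 tcp z 0.200 tooly range [-1.654 -0.055] toolx 0.073
finger 1 6103 z2%,5% -0.004 -0.002 tcp z 0.200 tooly range [0.007 0.303] toolx 0.028
top tee [0.607 0.316] grip axis 78 w 56 L 81 z95 0.032 massside -6.9
top elbow [0.445 0.313] grip axis 96 w 54 L 97 z95 0.038 massside -2.1
side elbow [0.605 0.19 ] grip axis 106 w 53 L 99 z95 0.037 massside 2.5
side tee [0.424 0.178] grip axis 68 w 55 L 81 z95 0.030 massside -2.3
side tee [0.608 0.319] grip axis 78 w 55 L 81 z95 0.030 massside -2.6
side elbow [0.446 0.316] grip axis 92 w 56 L 99 z95 0.037 massside 3.1
```

```bash
sed -i 's/q=(P-t)@R;m/q=(P-t)@R*1e3;m/' h.py; python3 - <<'E'
from h import *
tips()
for x,y,g in((.423,.177,70),): go(([x,y,.12],g),([x,y,.0],g))
E
```

```text
finger -1 19 z2%,5% 0.214 0.215 tcp z 0.200 tooly range [-50.655 -43.477] toolx 10.024
finger 1 20 z2%,5% 0.217 0.218 tcp z 0.200 tooly range [46.575 51.637] toolx 10.225
t11.5 xyz [99.0, -33.0, 80.0] r [0.0, 0.01, -10.54] goal [0.423 0.177 0.12 ] yaw160 j6~-47
t11.5 xyz [99.0, -33.0, 200.0] r [0.0, 0.01, -10.54] goal [0.423 0.177 0.   ] yaw160 j6~-47
```

Request:
{"fn": "apply_moves", "kwargs": {"rows": [{"x": 40, "y": -13, "z": 0, "rx": 0, "ry": 0, "rz": -1.75, "claw": 0}, {"x": 80, "y": -26, "z": 0, "rx": 0, "ry": 0, "rz": -3.5, "claw": 0}, {"x": 99, "y": -33, "z": 20, "rx": 0, "ry": 0, "rz": -5.25, "claw": 0}, {"x": 99, "y": -33, "z": 40, "rx": 0, "ry": 0, "rz": -7, "claw": 0}, {"x": 99, "y": -33, "z": 60, "rx": 0, "ry": 0, "rz": -8.75, "claw": 0}, {"x": 99, "y": -33, "z": 80, "rx": 0, "ry": 0, "rz": -10.5, "claw": 0}, {"x": 99, "y": -33, "z": 130, "rx": 0, "ry": 0, "rz": -10.5, "claw": 0}, {"x": 99, "y": -33, "z": 165, "rx": 0, "ry": 0, "rz": -10.5, "claw": 0}, {"x": 99, "y": -33, "z": 165, "rx": 0, "ry": 0, "rz": -10.5, "claw": 0}]}}

```text
time_s: 12.62
position: [0.4212, 0.1769, 0.0325]
tcp_rot: [[-0.938, 0.347, -0.006], [0.347, 0.938, -0.001], [0.005, -0.003, -1.0]]
force: [-0.6, -0.1, 0.5]
opening: 1.001
grasp_force: 0.0
```

```bash
python3 - <<'E'
from h import *
tips()
p,d=capture("side");cv2.imwrite("pics/s4.png",cv2.resize(p[200:320,260:420,::-1],None,fx=5,fy=5,interpolation=2))
go(([.423,.177,-.003],70))
E
```

```text
finger -1 77 z2%,5% -0.003 -0.003 tcp z 0.034 tooly range [-56.478 -36.864] toolx 2.721
finger 1 126 z2%,5% -0.004 -0.003 tcp z 0.034 tooly range [ 9.368 63.042] toolx 0.975
t12.7 xyz [-0.0, -0.0, 38.0] r [0.0, 0.0, -0.04] goal [ 0.423  0.177 -0.003] yaw160 j6~-47
```

View pics/s4.png

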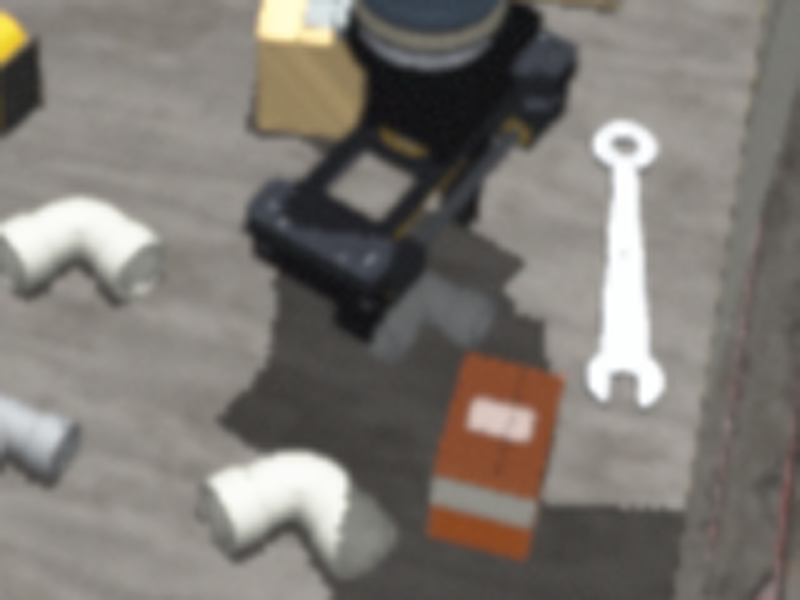

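```bash
python3 - <<'E'
from h import *
s=read_state();e=s['tcp_rot'][:,1]
for sg in(1,-1):
    b=s['position']+sg*.050*e
    for z in(.0,.01,.02,.03,.045,.06): print(sg,z,((pix("side",[b[0],b[1],z])[0]-[260,200])*5).round())
E
```

```text
1 0.0 [349. 385.]
1 0.01 [350. 374.]
1 0.02 [350. 362.]
1 0.03 [351. 350.]
1 0.045 [352. 332.]
1 0.06 [353. 314.]
-1 0.0 [451. 266.]
-1 0.01 [453. 254.]
-1 0.02 [454. 243.]
-1 0.03 [455. 231.]
-1 0.045 [457. 212.]
-1 0.06 [459. 194.]
```

The near fingertip ends at about crop (360,343), i.e. z of about 0.04 with the TCP at 0.034. This confirms the tip sits roughly 7–10 mm above the TCP reading. I'll descend gently with a force check.

Request:
{"fn": "apply_moves", "kwargs": {"rows": [{"x": 0, "y": 0, "z": 15, "rx": 0, "ry": 0, "rz": 0, "claw": 0}, {"x": 0, "y": 0, "z": 25, "rx": 0, "ry": 0, "rz": 0, "claw": 0}, {"x": 0, "y": 0, "z": 33, "rx": 0, "ry": 0, "rz": 0, "claw": 0}, {"x": 0, "y": 0, "z": 35, "rx": 0, "ry": 0, "rz": 0, "claw": 0}, {"x": 0, "y": 0, "z": 35, "rx": 0, "ry": 0, "rz": 0, "claw": 0}]}}

```text
time_s: 13.35
position: [0.4222, 0.178, -0.0002]
tcp_rot: [[-0.938, 0.345, 0.0], [0.345, 0.938, 0.0], [-0.0, 0.0, -1.0]]
force: [0.2, 0.4, -0.4]
opening: 1.0
grasp_force: 0.0
```

Request:
{"fn": "apply_moves", "kwargs": {"rows": [{"x": 0, "y": 0, "z": 0, "rx": 0, "ry": 0, "rz": 0, "claw": 255}, {"x": 0, "y": 0, "z": 0, "rx": 0, "ry": 0, "rz": 0, "claw": 255}, {"x": 0, "y": 0, "z": 0, "rx": 0, "ry": 0, "rz": 0, "claw": 255}, {"x": 0, "y": 0, "z": 0, "rx": 0, "ry": 0, "rz": 0, "claw": 255}, {"x": 0, "y": 0, "z": 0, "rx": 0, "ry": 0, "rz": 0, "claw": 255}, {"x": 0, "y": 0, "z": 0, "rx": 0, "ry": 0, "rz": 0, "claw": 255}, {"x": 0, "y": 0, "z": 0, "rx": 0, "ry": 0, "rz": 0, "claw": 255}]}}

```text
time_s: 14.22
position: [0.4221, 0.178, -0.0003]
tcp_rot: [[-0.938, 0.345, -0.0], [0.345, 0.938, 0.0], [0.0, 0.0, -1.0]]
force: [-0.7, 0.6, 2.1]
opening: 0.624
grasp_force: 30.0
```

The tee is gripped (54 mm). I'll plan the carry to slot D at chest (95, 38), where TCP z reads about 0 at bench contact level.

```bash
cat >> h.py <<'E'
SL=dict(A=(-95,-38),B=(-32,38),C=(32,-38),D=(95,38))
def place(s):
    p=ch(*SL[s],0);go(([p[0],p[1],.20],7.1),([p[0],p[1],.012],7.1))
def pick(x,y,g): go(([x,y,.20],g),([x,y,.06],g),([x,y,.0],g))
E
python3 -c "
from h import *
place('D')"
```

```text
t14.2 xyz [-151.0, -388.0, -200.0] r [-0.0, -0.0, 10.45] goal [ 0.43  -0.238  0.2  ] yaw97 j6~-36
t14.2 xyz [-151.0, -388.0, -12.0] r [-0.0, -0.0, 10.45] goal [ 0.43  -0.238  0.012] yaw97 j6~-36
```

Request:
{"fn": "apply_moves", "kwargs": {"rows": [{"x": 0, "y": 0, "z": -50, "rx": 0, "ry": 0, "rz": 0, "claw": 255}, {"x": 0, "y": 0, "z": -110, "rx": 0, "ry": 0, "rz": 0, "claw": 255}, {"x": -10, "y": -26, "z": -165, "rx": 0, "ry": 0, "rz": 1, "claw": 255}, {"x": -28, "y": -72, "z": -200, "rx": 0, "ry": 0, "rz": 2.5, "claw": 255}, {"x": -48, "y": -123, "z": -200, "rx": 0, "ry": 0, "rz": 4.2, "claw": 255}, {"x": -68, "y": -174, "z": -200, "rx": 0, "ry": 0, "rz": 5.9, "claw": 255}, {"x": -88, "y": -226, "z": -200, "rx": 0, "ry": 0, "rz": 7.6, "claw": 255}, {"x": -108, "y": -278, "z": -200, "rx": 0, "ry": 0, "rz": 9.3, "claw": 255}, {"x": -128, "y": -330, "z": -200, "rx": 0, "ry": 0, "rz": 10.45, "claw": 255}, {"x": -148, "y": -380, "z": -200, "rx": 0, "ry": 0, "rz": 10.45, "claw": 255}]}}

```text
time_s: 15.48
position: [0.4294, -0.2316, 0.1994]
tcp_rot: [[-0.122, 0.993, -0.0], [0.993, 0.122, 0.0], [0.0, -0.0, -1.0]]
force: [0.8, 1.6, -0.0]
opening: 0.625
grasp_force: 30.0
```

```bash
python3 -c "
from h import *
place('D')"
```

```text
t15.5 xyz [-7.0, -0.0, -1.0] r [-0.0, -0.0, -0.01] goal [ 0.43  -0.238  0.2  ] yaw97 j6~-36
t15.5 xyz [-7.0, -0.0, 187.0] r [-0.0, -0.0, -0.01] goal [ 0.43  -0.238  0.012] yaw97 j6~-36
```

Request:
{"fn": "apply_moves", "kwargs": {"rows": [{"x": -7, "y": 0, "z": 50, "rx": 0, "ry": 0, "rz": 0, "claw": 255}, {"x": -7, "y": 0, "z": 105, "rx": 0, "ry": 0, "rz": 0, "claw": 255}, {"x": -7, "y": 0, "z": 155, "rx": 0, "ry": 0, "rz": 0, "claw": 255}, {"x": -7, "y": 0, "z": 178, "rx": 0, "ry": 0, "rz": 0, "claw": 255}, {"x": -7, "y": 0, "z": 186, "rx": 0, "ry": 0, "rz": 0, "claw": 255}, {"x": -7, "y": 0, "z": 186, "rx": 0, "ry": 0, "rz": 0, "claw": 255}]}}

```text
time_s: 16.23
position: [0.4307, -0.2368, 0.0136]
tcp_rot: [[-0.124, 0.992, -0.0], [0.992, 0.124, 0.0], [0.0, -0.0, -1.0]]
force: [0.6, -0.5, -0.2]
opening: 0.626
grasp_force: 30.0
```

Request:
{"fn": "apply_moves", "kwargs": {"rows": [{"x": 0, "y": 0, "z": 0, "rx": 0, "ry": 0, "rz": 0, "claw": 60}, {"x": 0, "y": 0, "z": 0, "rx": 0, "ry": 0, "rz": 0, "claw": 60}, {"x": 0, "y": 0, "z": 0, "rx": 0, "ry": 0, "rz": 0, "claw": 60}, {"x": 0, "y": 0, "z": -50, "rx": 0, "ry": 0, "rz": 0, "claw": 60}, {"x": 0, "y": 0, "z": -110, "rx": 0, "ry": 0, "rz": 0, "claw": 0}, {"x": 0, "y": 0, "z": -170, "rx": 0, "ry": 0, "rz": 0, "claw": 0}, {"x": 55, "y": 0, "z": -190, "rx": 0, "ry": 0, "rz": 0, "claw": 0}, {"x": 115, "y": 0, "z": -190, "rx": 0, "ry": 0, "rz": 0, "claw": 0}, {"x": 175, "y": 0, "z": -190, "rx": 0, "ry": 0, "rz": 0, "claw": 0}, {"x": 235, "y": 0, "z": -190, "rx": 0, "ry": 0, "rz": 0, "claw": 0}]}}

```text
time_s: 17.48
position: [0.4012, -0.0019, 0.2042]
tcp_rot: [[-0.123, 0.992, 0.002], [0.992, 0.123, -0.0], [-0.0, 0.002, -1.0]]
force: [1.4, 0.3, 0.7]
opening: 1.0
grasp_force: 0.0
```

```bash
python3 - <<'E'
from h import *
parts();parts("side")
pick(.446,.315,94)
E
```

```text
top elbow [0.602 0.185] grip axis 102 w 57 L 93 z95 0.038 massside -1.3
top tee [0.607 0.316] grip axis 78 w 55 L 81 z95 0.032 massside -6.7
top elbow [0.446 0.313] grip axis 96 w 54 L 96 z95 0.038 massside -2.1
side elbow [0.604 0.19 ] grip axis 100 w 51 L 99 z95 0.037 massside 2.5
side tee [0.608 0.319] grip axis 78 w 54 L 82 z95 0.030 massside -2.5
side elbow [0.446 0.317] grip axis 92 w 52 L 98 z95 0.036 massside 2.2
t17.6 xyz [304.0, 88.0, 4.0] r [-0.0, -0.04, -14.41] goal [0.446 0.315 0.2  ] yaw184 j6~-59
t17.6 xyz [304.0, 89.0, 144.0] r [-0.0, -0.04, -14.41] goal [0.446 0.315 0.06 ] yaw184 j6~-59
t17.6 xyz [304.0, 89.0, 204.0] r [-0.0, -0.04, -14.41] goal [0.446 0.315 0.   ] yaw184 j6~-59
```

Request:
{"fn": "apply_moves", "kwargs": {"rows": [{"x": 50, "y": 15, "z": 4, "rx": 0, "ry": 0, "rz": -1.7, "claw": 0}, {"x": 105, "y": 30, "z": 4, "rx": 0, "ry": 0, "rz": -3.4, "claw": 0}, {"x": 160, "y": 46, "z": 4, "rx": 0, "ry": 0, "rz": -5.1, "claw": 0}, {"x": 215, "y": 63, "z": 4, "rx": 0, "ry": 0, "rz": -6.8, "claw": 0}, {"x": 270, "y": 79, "z": 4, "rx": 0, "ry": 0, "rz": -8.5, "claw": 0}, {"x": 304, "y": 88, "z": 20, "rx": 0, "ry": 0, "rz": -10.2, "claw": 0}, {"x": 304, "y": 88, "z": 60, "rx": 0, "ry": 0, "rz": -11.9, "claw": 0}, {"x": 304, "y": 88, "z": 100, "rx": 0, "ry": 0, "rz": -13.4, "claw": 0}, {"x": 304, "y": 88, "z": 130, "rx": 0, "ry": 0, "rz": -14.4, "claw": 0}, {"x": 304, "y": 88, "z": 140, "rx": 0, "ry": 0, "rz": -14.4, "claw": 0}]}}

```text
time_s: 18.82
position: [0.4509, 0.308, 0.062]
tcp_rot: [[-0.998, -0.059, -0.003], [-0.059, 0.998, -0.001], [0.003, -0.001, -1.0]]
force: [0.2, -0.0, -0.1]
opening: 0.998
grasp_force: 0.0
```

```bash
python3 - <<'E'
from h import *
pick(.446,.315,94)
E
```

```text
t18.8 xyz [5.0, 7.0, -138.0] r [-0.04, 0.02, 29.9] goal [0.446 0.315 0.2  ] yaw4 j6~121
t18.8 xyz [5.0, 7.0, 2.0] r [-0.04, 0.02, 29.9] goal [0.446 0.315 0.06 ] yaw4 j6~121
t18.8 xyz [4.0, 7.0, 62.0] r [-0.04, 0.02, 29.9] goal [0.446 0.315 0.   ] yaw4 j6~121
```

Request:
{"fn": "apply_moves", "kwargs": {"rows": [{"x": 3, "y": 4, "z": 10, "rx": 0, "ry": 0, "rz": 0, "claw": 0}, {"x": 3, "y": 5, "z": 40, "rx": 0, "ry": 0, "rz": 0, "claw": 0}, {"x": 3, "y": 5, "z": 58, "rx": 0, "ry": 0, "rz": 0, "claw": 0}, {"x": 3, "y": 5, "z": 60, "rx": 0, "ry": 0, "rz": 0, "claw": 0}, {"x": 3, "y": 5, "z": 60, "rx": 0, "ry": 0, "rz": 0, "claw": 255}, {"x": 3, "y": 5, "z": 60, "rx": 0, "ry": 0, "rz": 0, "claw": 255}, {"x": 3, "y": 5, "z": 60, "rx": 0, "ry": 0, "rz": 0, "claw": 255}, {"x": 3, "y": 5, "z": 60, "rx": 0, "ry": 0, "rz": 0, "claw": 255}, {"x": 3, "y": 5, "z": 60, "rx": 0, "ry": 0, "rz": 0, "claw": 255}, {"x": 3, "y": 5, "z": 60, "rx": 0, "ry": 0, "rz": 0, "claw": 255}]}}

```text
time_s: 20.08
position: [0.4485, 0.314, 0.0041]
tcp_rot: [[-0.998, -0.061, 0.001], [-0.061, 0.998, 0.0], [-0.001, 0.0, -1.0]]
force: [-0.7, 0.7, 4.8]
opening: 0.646
grasp_force: 29.9
```

```bash
sed -i 's/        y=min(c,key=lambda y:abs(y-(cur))) /        j6c=s["joint_positions"][5]; y=min(c,key=lambda y:abs(j1+90-y-j6c))/' h.py; python3 - <<'E'
from h import *
s=read_state();print(s['position'],s['opening'],s['grasp_force'],s['joint_positions'][5]);place('C')
E
```

```text
[0.44847501 0.31402948 0.00409504] 0.6461333746190271 29.940121563558932 -70.20275116707394
t20.1 xyz [-6.0, -470.0, -196.0] r [0.01, 0.0, 14.4] goal [ 0.483 -0.155  0.2  ] yaw97 j6~-25
t20.1 xyz [-6.0, -471.0, -8.0] r [0.01, 0.0, 14.4] goal [ 0.483 -0.155  0.012] yaw97 j6~-25
```

Request:
{"fn": "apply_moves", "kwargs": {"rows": [{"x": 0, "y": 0, "z": -55, "rx": 0, "ry": 0, "rz": 0, "claw": 255}, {"x": 0, "y": 0, "z": -115, "rx": 0, "ry": 0, "rz": 0, "claw": 255}, {"x": 0, "y": -30, "z": -165, "rx": 0, "ry": 0, "rz": 1.7, "claw": 255}, {"x": -1, "y": -80, "z": -198, "rx": 0, "ry": 0, "rz": 3.4, "claw": 255}, {"x": -2, "y": -138, "z": -198, "rx": 0, "ry": 0, "rz": 5.1, "claw": 255}, {"x": -3, "y": -196, "z": -198, "rx": 0, "ry": 0, "rz": 6.8, "claw": 255}, {"x": -4, "y": -254, "z": -198, "rx": 0, "ry": 0, "rz": 8.5, "claw": 255}, {"x": -5, "y": -312, "z": -198, "rx": 0, "ry": 0, "rz": 10.2, "claw": 255}, {"x": -6, "y": -370, "z": -198, "rx": 0, "ry": 0, "rz": 11.9, "claw": 255}, {"x": -6, "y": -428, "z": -198, "rx": 0, "ry": 0, "rz": 13.6, "claw": 255}]}}

```text
time_s: 21.32
position: [0.4798, -0.1149, 0.2013]
tcp_rot: [[-0.2, 0.98, -0.001], [0.98, 0.2, 0.0], [0.0, -0.001, -1.0]]
force: [-0.1, -0.2, -0.6]
opening: 0.646
grasp_force: 29.8
```

```bash
python3 - <<'E'
from h import *
s=read_state();print(s['position'],s['opening'],s['grasp_force']);place('C')
E
```

```text
[ 0.47977221 -0.11489654  0.20133226] 0.6456001126934169 29.79883799183881
t21.3 xyz [-40.0, -5.0, 1.0] r [-0.01, -0.0, 0.74] goal [ 0.483 -0.155  0.2  ] yaw97 j6~-25
t21.3 xyz [-40.0, -5.0, 189.0] r [-0.01, -0.0, 0.74] goal [ 0.483 -0.155  0.012] yaw97 j6~-25
```

Request:
{"fn": "apply_moves", "kwargs": {"rows": [{"x": -25, "y": -3, "z": 0, "rx": 0, "ry": 0, "rz": 0.74, "claw": 255}, {"x": -40, "y": -5, "z": 20, "rx": 0, "ry": 0, "rz": 0.74, "claw": 255}, {"x": -40, "y": -5, "z": 75, "rx": 0, "ry": 0, "rz": 0.74, "claw": 255}, {"x": -40, "y": -5, "z": 130, "rx": 0, "ry": 0, "rz": 0.74, "claw": 255}, {"x": -40, "y": -5, "z": 165, "rx": 0, "ry": 0, "rz": 0.74, "claw": 255}, {"x": -40, "y": -5, "z": 182, "rx": 0, "ry": 0, "rz": 0.74, "claw": 255}, {"x": -40, "y": -5, "z": 185, "rx": 0, "ry": 0, "rz": 0.74, "claw": 255}, {"x": -40, "y": -5, "z": 185, "rx": 0, "ry": 0, "rz": 0.74, "claw": 60}, {"x": -40, "y": -5, "z": 185, "rx": 0, "ry": 0, "rz": 0.74, "claw": 60}, {"x": -40, "y": -5, "z": 185, "rx": 0, "ry": 0, "rz": 0.74, "claw": 60}]}}

```text
time_s: 22.58
position: [0.4842, -0.1535, 0.0176]
tcp_rot: [[-0.13, 0.992, 0.002], [0.992, 0.13, -0.001], [-0.001, 0.002, -1.0]]
force: [0.3, -0.4, -0.2]
opening: 0.76
grasp_force: 0.0
```

Request:
{"fn": "apply_moves", "kwargs": {"rows": [{"x": 0, "y": 0, "z": -50, "rx": 0, "ry": 0, "rz": 0, "claw": 60}, {"x": 0, "y": 0, "z": -110, "rx": 0, "ry": 0, "rz": 0, "claw": 0}, {"x": 0, "y": 0, "z": -170, "rx": 0, "ry": 0, "rz": 0, "claw": 0}, {"x": 50, "y": 0, "z": -190, "rx": 0, "ry": 0, "rz": 0, "claw": 0}, {"x": 110, "y": 0, "z": -190, "rx": 0, "ry": 0, "rz": 0, "claw": 0}, {"x": 170, "y": 0, "z": -190, "rx": 0, "ry": 0, "rz": 0, "claw": 0}, {"x": 220, "y": 0, "z": -190, "rx": 0, "ry": 0, "rz": 0, "claw": 0}, {"x": 220, "y": 0, "z": -190, "rx": 0, "ry": 0, "rz": 0, "claw": 0}]}}

```text
time_s: 23.58
position: [0.4535, 0.0679, 0.2072]
tcp_rot: [[-0.135, 0.991, -0.0], [0.991, 0.135, 0.0], [0.0, 0.0, -1.0]]
force: [-0.1, 0.7, 0.6]
opening: 1.002
grasp_force: 0.0
```

```bash
python3 - <<'E'
from h import *
r=parts();r=parts("side")
p,d=capture("top");T=toch(world("top",d));m=(d>0)&(abs(T[...,0])<148)&(abs(T[...,1])<93)&(T[...,2]>16)&(T[...,2]<60)
k,l,s,c=cv2.connectedComponentsWithStats(m.astype(np.uint8))
for i in range(1,k):
    if s[i,4]>60: print("in chest",rect(T[l==i]/1e3),np.percentile(T[l==i][:,2],95))
pick(.608,.318,78)
pick(.604,.188,103)
E
```

```text
top elbow [0.602 0.185] grip axis 100 w 57 L 93 z95 0.038 massside -0.5
top tee [0.607 0.317] grip axis 78 w 55 L 80 z95 0.032 massside -7.0
side elbow [0.605 0.188] grip axis 102 w 54 L 99 z95 0.036 massside 4.0
side tee [0.608 0.319] grip axis 78 w 55 L 81 z95 0.029 massside -2.5
in chest (array([ 28.6, -45.9]), array([68.4, 70.8]), 41.1) 46.46778140182461
in chest (array([92.7, 37.5]), array([54.3, 81.9]), 0.5) 39.68223446894745
t23.7 xyz [232.0, 184.0, 7.0] r [0.0, 0.01, -11.76] goal [0.608 0.318 0.2  ] yaw168 j6~-50
t23.7 xyz [232.0, 184.0, 147.0] r [0.0, 0.01, -11.76] goal [0.608 0.318 0.06 ] yaw168 j6~-50
t23.7 xyz [232.0, 184.0, 207.0] r [0.0, 0.01, -11.76] goal [0.608 0.318 0.   ] yaw168 j6~-50
t23.7 xyz [103.0, 163.0, 7.0] r [0.0, 0.01, -15.92] goal [0.604 0.188 0.2  ] yaw193 j6~-86
t23.7 xyz [103.0, 163.0, 147.0] r [0.0, 0.01, -15.92] goal [0.604 0.188 0.06 ] yaw193 j6~-86
t23.7 xyz [103.0, 163.0, 207.0] r [0.0, 0.01, -15.92] goal [0.604 0.188 0.   ] yaw193 j6~-86
```

Both parts are in the chest. Next is the far tee.

Request:
{"fn": "apply_moves", "kwargs": {"rows": [{"x": 38, "y": 30, "z": 7, "rx": 0, "ry": 0, "rz": -1.7, "claw": 0}, {"x": 80, "y": 63, "z": 7, "rx": 0, "ry": 0, "rz": -3.4, "claw": 0}, {"x": 122, "y": 97, "z": 7, "rx": 0, "ry": 0, "rz": -5.1, "claw": 0}, {"x": 164, "y": 130, "z": 7, "rx": 0, "ry": 0, "rz": -6.8, "claw": 0}, {"x": 206, "y": 163, "z": 7, "rx": 0, "ry": 0, "rz": -8.5, "claw": 0}, {"x": 232, "y": 184, "z": 20, "rx": 0, "ry": 0, "rz": -10.2, "claw": 0}, {"x": 232, "y": 184, "z": 60, "rx": 0, "ry": 0, "rz": -11.76, "claw": 0}, {"x": 232, "y": 184, "z": 110, "rx": 0, "ry": 0, "rz": -11.76, "claw": 0}, {"x": 232, "y": 184, "z": 147, "rx": 0, "ry": 0, "rz": -11.76, "claw": 0}, {"x": 232, "y": 184, "z": 147, "rx": 0, "ry": 0, "rz": -11.76, "claw": 0}]}}

```text
time_s: 24.98
position: [0.6057, 0.3159, 0.0558]
tcp_rot: [[-0.978, 0.21, -0.008], [0.21, 0.978, -0.003], [0.007, -0.004, -1.0]]
force: [-0.1, 1.0, 0.1]
opening: 0.996
grasp_force: 0.0
```

```bash
python3 - <<'E'
from h import *
parts("side");pick(.608,.318,78)
E
```

```text
side tee [0.601 0.321] grip axis 81 w 53 L 68 z95 0.030 massside -1.9
t25.0 xyz [0.0, 1.0, -142.0] r [-0.02, -0.02, -0.02] goal [0.608 0.318 0.2  ] yaw168 j6~-50
t25.0 xyz [-0.0, 1.0, -2.0] r [-0.02, -0.02, -0.02] goal [0.608 0.318 0.06 ] yaw168 j6~-50
t25.0 xyz [-0.0, 1.0, 58.0] r [-0.02, -0.02, -0.02] goal [0.608 0.318 0.   ] yaw168 j6~-50
```

Request:
{"fn": "apply_moves", "kwargs": {"rows": [{"x": 0, "y": 1, "z": 25, "rx": 0, "ry": 0, "rz": 0, "claw": 0}, {"x": 0, "y": 1, "z": 48, "rx": 0, "ry": 0, "rz": 0, "claw": 0}, {"x": 0, "y": 1, "z": 57, "rx": 0, "ry": 0, "rz": 0, "claw": 0}, {"x": 0, "y": 1, "z": 57, "rx": 0, "ry": 0, "rz": 0, "claw": 0}, {"x": 0, "y": 1, "z": 57, "rx": 0, "ry": 0, "rz": 0, "claw": 255}, {"x": 0, "y": 1, "z": 57, "rx": 0, "ry": 0, "rz": 0, "claw": 255}, {"x": 0, "y": 1, "z": 57, "rx": 0, "ry": 0, "rz": 0, "claw": 255}, {"x": 0, "y": 1, "z": 57, "rx": 0, "ry": 0, "rz": 0, "claw": 255}, {"x": 0, "y": 1, "z": 57, "rx": 0, "ry": 0, "rz": 0, "claw": 255}, {"x": 0, "y": 1, "z": 57, "rx": 0, "ry": 0, "rz": 0, "claw": 255}]}}

```text
time_s: 26.28
position: [0.6077, 0.3198, 0.003]
tcp_rot: [[-0.978, 0.208, 0.0], [0.208, 0.978, 0.0], [-0.0, 0.0, -1.0]]
force: [-0.5, -0.3, 2.1]
opening: 0.624
grasp_force: 30.0
```

```bash
python3 - <<'E'
from h import *
s=read_state();print(s['position'],s['opening'],s['grasp_force'],s['joint_positions'][5]);place('A')
E
```

```text
[0.60771441 0.3198251  0.00297979] 0.6242076469269463 30.0026726257056 -59.55897195517028
t26.3 xyz [-97.0, -449.0, -197.0] r [0.0, 0.0, 11.82] goal [ 0.609 -0.14   0.2  ] yaw97 j6~-20
t26.3 xyz [-97.0, -449.0, -9.0] r [0.0, 0.0, 11.82] goal [ 0.609 -0.14   0.012] yaw97 j6~-20
```

Request:
{"fn": "apply_moves", "kwargs": {"rows": [{"x": 0, "y": 0, "z": -55, "rx": 0, "ry": 0, "rz": 0, "claw": 255}, {"x": 0, "y": 0, "z": -115, "rx": 0, "ry": 0, "rz": 0, "claw": 255}, {"x": -5, "y": -23, "z": -165, "rx": 0, "ry": 0, "rz": 1.5, "claw": 255}, {"x": -16, "y": -74, "z": -198, "rx": 0, "ry": 0, "rz": 3, "claw": 255}, {"x": -28, "y": -129, "z": -198, "rx": 0, "ry": 0, "rz": 4.7, "claw": 255}, {"x": -40, "y": -184, "z": -198, "rx": 0, "ry": 0, "rz": 6.4, "claw": 255}, {"x": -52, "y": -239, "z": -198, "rx": 0, "ry": 0, "rz": 8.1, "claw": 255}, {"x": -64, "y": -294, "z": -198, "rx": 0, "ry": 0, "rz": 9.8, "claw": 255}, {"x": -76, "y": -349, "z": -198, "rx": 0, "ry": 0, "rz": 11.5, "claw": 255}, {"x": -87, "y": -404, "z": -198, "rx": 0, "ry": 0, "rz": 11.8, "claw": 255}]}}

```text
time_s: 27.52
position: [0.6086, -0.0951, 0.2003]
tcp_rot: [[-0.124, 0.992, -0.0], [0.992, 0.124, 0.0], [0.0, 0.0, -1.0]]
force: [1.3, 0.2, -0.4]
opening: 0.624
grasp_force: 30.0
```

```bash
python3 - <<'E'
from h import *
parts("side");s=read_state();print(s['position'],s['opening'],s['grasp_force']);place('A')
E
```

```text
side elbow [0.605 0.189] grip axis 100 w 55 L 99 z95 0.036 massside 2.9
[ 0.60920264 -0.10336908  0.20038322] 0.621231583526411 30.001892298460007
t27.6 xyz [-36.0, -4.0, 1.0] r [0.0, 0.06, -0.04] goal [ 0.609 -0.14   0.2  ] yaw97 j6~-20
t27.6 xyz [-35.0, -4.0, 189.0] r [0.0, 0.06, -0.04] goal [ 0.609 -0.14   0.012] yaw97 j6~-20
```

Request:
{"fn": "apply_moves", "kwargs": {"rows": [{"x": -25, "y": -3, "z": 0, "rx": 0, "ry": 0, "rz": 0, "claw": 255}, {"x": -43, "y": -4, "z": 20, "rx": 0, "ry": 0, "rz": 0, "claw": 255}, {"x": -43, "y": -4, "z": 75, "rx": 0, "ry": 0, "rz": 0, "claw": 255}, {"x": -43, "y": -4, "z": 130, "rx": 0, "ry": 0, "rz": 0, "claw": 255}, {"x": -43, "y": -4, "z": 165, "rx": 0, "ry": 0, "rz": 0, "claw": 255}, {"x": -43, "y": -4, "z": 182, "rx": 0, "ry": 0, "rz": 0, "claw": 255}, {"x": -43, "y": -4, "z": 186, "rx": 0, "ry": 0, "rz": 0, "claw": 255}, {"x": -43, "y": -4, "z": 186, "rx": 0, "ry": 0, "rz": 0, "claw": 60}, {"x": -43, "y": -4, "z": 186, "rx": 0, "ry": 0, "rz": 0, "claw": 60}, {"x": -43, "y": -4, "z": 186, "rx": 0, "ry": 0, "rz": 0, "claw": 60}]}}

```text
time_s: 28.82
position: [0.6112, -0.1369, 0.0161]
tcp_rot: [[-0.126, 0.992, 0.002], [0.992, 0.126, -0.001], [-0.001, 0.002, -1.0]]
force: [0.5, 0.2, 0.6]
opening: 0.758
grasp_force: 0.0
```

Request:
{"fn": "apply_moves", "kwargs": {"rows": [{"x": 0, "y": 0, "z": -50, "rx": 0, "ry": 0, "rz": 0, "claw": 60}, {"x": 0, "y": 0, "z": -110, "rx": 0, "ry": 0, "rz": 0, "claw": 0}, {"x": 0, "y": 0, "z": -170, "rx": 0, "ry": 0, "rz": 0, "claw": 0}, {"x": 50, "y": 0, "z": -190, "rx": 0, "ry": 0, "rz": 0, "claw": 0}, {"x": 110, "y": 0, "z": -190, "rx": 0, "ry": 0, "rz": 0, "claw": 0}, {"x": 170, "y": 0, "z": -190, "rx": 0, "ry": 0, "rz": 0, "claw": 0}, {"x": 220, "y": 0, "z": -190, "rx": 0, "ry": 0, "rz": 0, "claw": 0}, {"x": 220, "y": 0, "z": -190, "rx": 0, "ry": 0, "rz": 0, "claw": 0}]}}

```text
time_s: 29.82
position: [0.5815, 0.0852, 0.2055]
tcp_rot: [[-0.131, 0.991, 0.001], [0.991, 0.131, 0.001], [0.001, 0.001, -1.0]]
force: [-0.3, -0.8, -0.2]
opening: 1.005
grasp_force: 0.0
```

```bash
cat >> h.py <<'E'
def inchest():
    p,d=capture("top");T=toch(world("top",d));m=(d>0)&(abs(T[...,0])<148)&(abs(T[...,1])<93)&(T[...,2]>16)&(T[...,2]<60)
    k,l,s,c=cv2.connectedComponentsWithStats(m.astype(np.uint8))
    for i in range(1,k):
        if s[i,4]>60: print("in chest",rect(T[l==i]/1e3),np.percentile(T[l==i][:,2],95).round())
E
python3 - <<'E'
from h import *
parts();parts("side");inchest();pick(.604,.188,102)
E
```

```text
side elbow [0.605 0.19 ] grip axis 104 w 50 L 99 z95 0.036 massside 2.6
in chest (array([-96.9, -41.2]), array([55.1, 80.8]), 0.0) 40.0
in chest (array([ 28.8, -44. ]), array([72.7, 67. ]), 49.0) 46.0
in chest (array([92.8, 37.5]), array([54.2, 79.9]), 0.5) 40.0
t30.0 xyz [104.0, 34.0, 5.0] r [0.0, 0.01, -15.8] goal [0.604 0.188 0.2  ] yaw192 j6~-85
t30.0 xyz [104.0, 34.0, 145.0] r [0.0, 0.01, -15.8] goal [0.604 0.188 0.06 ] yaw192 j6~-85
t30.0 xyz [104.0, 34.0, 205.0] r [0.0, 0.01, -15.8] goal [0.604 0.188 0.   ] yaw192 j6~-85
```

Request:
{"fn": "apply_moves", "kwargs": {"rows": [{"x": 25, "y": 8, "z": 5, "rx": 0, "ry": 0, "rz": -1.75, "claw": 0}, {"x": 50, "y": 16, "z": 5, "rx": 0, "ry": 0, "rz": -3.5, "claw": 0}, {"x": 75, "y": 24, "z": 5, "rx": 0, "ry": 0, "rz": -5.25, "claw": 0}, {"x": 104, "y": 34, "z": 5, "rx": 0, "ry": 0, "rz": -7, "claw": 0}, {"x": 104, "y": 34, "z": 5, "rx": 0, "ry": 0, "rz": -8.75, "claw": 0}, {"x": 104, "y": 34, "z": 20, "rx": 0, "ry": 0, "rz": -10.5, "claw": 0}, {"x": 104, "y": 34, "z": 40, "rx": 0, "ry": 0, "rz": -12.2, "claw": 0}, {"x": 104, "y": 34, "z": 60, "rx": 0, "ry": 0, "rz": -14, "claw": 0}, {"x": 104, "y": 34, "z": 100, "rx": 0, "ry": 0, "rz": -15.8, "claw": 0}, {"x": 104, "y": 34, "z": 145, "rx": 0, "ry": 0, "rz": -15.8, "claw": 0}]}}

```text
time_s: 31.22
position: [0.6053, 0.187, 0.0594]
tcp_rot: [[-0.978, -0.206, 0.003], [-0.206, 0.978, 0.0], [-0.003, -0.001, -1.0]]
force: [0.8, 0.3, 0.8]
opening: 1.001
grasp_force: 0.0
```

```bash
python3 - <<'E'
from h import *
pick(.604,.188,102)
p,d=capture("side");cv2.imwrite("pics/s5.png",cv2.resize(p[150:310,200:400,::-1],None,fx=4,fy=4,interpolation=2))
E
```

```text
t31.2 xyz [1.0, 1.0, -141.0] r [-0.01, 0.03, -0.01] goal [0.604 0.188 0.2  ] yaw192 j6~-85
t31.2 xyz [1.0, 1.0, -1.0] r [-0.01, 0.03, -0.01] goal [0.604 0.188 0.06 ] yaw192 j6~-85
t31.2 xyz [1.0, 1.0, 59.0] r [-0.01, 0.03, -0.01] goal [0.604 0.188 0.   ] yaw192 j6~-85
```

View pics/s5.png

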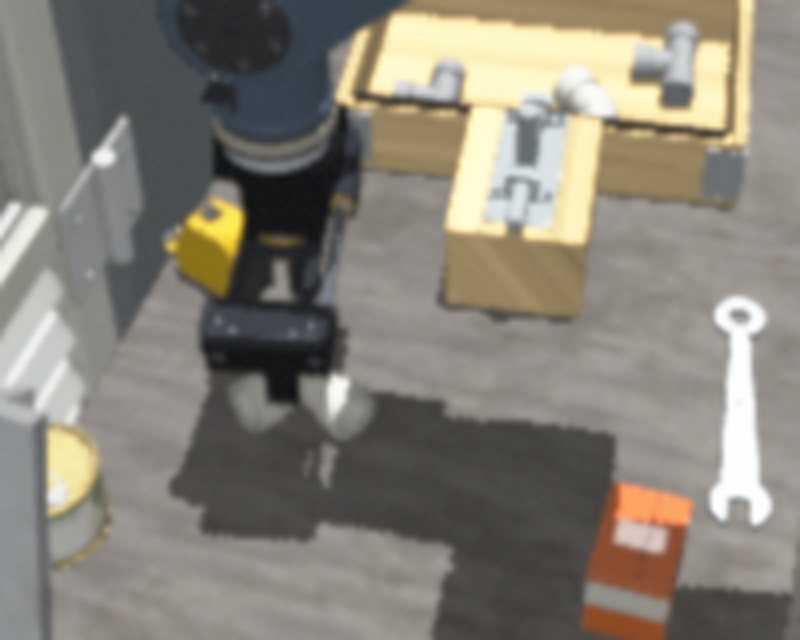

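The view shows the gripper centred over the elbow at (300,405) and clear of the tape at (210,245). Three parts and the drawn-back bolt are visible at the chest.

Request:
{"fn": "apply_moves", "kwargs": {"rows": [{"x": 0, "y": 1, "z": 25, "rx": 0, "ry": 0, "rz": 0, "claw": 0}, {"x": 0, "y": 1, "z": 48, "rx": 0, "ry": 0, "rz": 0, "claw": 0}, {"x": 0, "y": 1, "z": 57, "rx": 0, "ry": 0, "rz": 0, "claw": 0}, {"x": 0, "y": 1, "z": 57, "rx": 0, "ry": 0, "rz": 0, "claw": 0}, {"x": 0, "y": 1, "z": 57, "rx": 0, "ry": 0, "rz": 0, "claw": 255}, {"x": 0, "y": 1, "z": 57, "rx": 0, "ry": 0, "rz": 0, "claw": 255}, {"x": 0, "y": 1, "z": 57, "rx": 0, "ry": 0, "rz": 0, "claw": 255}, {"x": 0, "y": 1, "z": 57, "rx": 0, "ry": 0, "rz": 0, "claw": 255}, {"x": 0, "y": 1, "z": 57, "rx": 0, "ry": 0, "rz": 0, "claw": 255}, {"x": 0, "y": 1, "z": 57, "rx": 0, "ry": 0, "rz": 0, "claw": 255}]}}

```text
time_s: 32.52
position: [0.6035, 0.1902, 0.0032]
tcp_rot: [[-0.978, -0.208, 0.001], [-0.208, 0.978, 0.0], [-0.001, -0.0, -1.0]]
force: [-1.2, -0.1, 4.6]
opening: 0.647
grasp_force: 30.0
```

```bash
python3 - <<'E'
from h import *
s=read_state();print(s['position'],s['opening'],s['grasp_force'],s['joint_positions'][5]);place('B')
E
```

```text
[0.60349963 0.19022553 0.00321796] 0.6474409560934397 29.97380320681259 -94.63290120251546
t32.5 xyz [132.0, -394.0, -197.0] r [0.01, 0.01, 15.82] goal [ 0.556 -0.223  0.2  ] yaw97 j6~-29
t32.5 xyz [132.0, -394.0, -9.0] r [0.01, 0.01, 15.82] goal [ 0.556 -0.223  0.012] yaw97 j6~-29
```

Request:
{"fn": "apply_moves", "kwargs": {"rows": [{"x": 0, "y": 0, "z": -55, "rx": 0, "ry": 0, "rz": 1, "claw": 255}, {"x": 0, "y": 0, "z": -115, "rx": 0, "ry": 0, "rz": 2.7, "claw": 255}, {"x": 7, "y": -20, "z": -165, "rx": 0, "ry": 0, "rz": 4.4, "claw": 255}, {"x": 22, "y": -66, "z": -198, "rx": 0, "ry": 0, "rz": 6.1, "claw": 255}, {"x": 40, "y": -120, "z": -198, "rx": 0, "ry": 0, "rz": 7.8, "claw": 255}, {"x": 58, "y": -174, "z": -198, "rx": 0, "ry": 0, "rz": 9.5, "claw": 255}, {"x": 76, "y": -228, "z": -198, "rx": 0, "ry": 0, "rz": 11.2, "claw": 255}, {"x": 94, "y": -282, "z": -198, "rx": 0, "ry": 0, "rz": 12.9, "claw": 255}, {"x": 112, "y": -336, "z": -198, "rx": 0, "ry": 0, "rz": 14.5, "claw": 255}, {"x": 128, "y": -382, "z": -198, "rx": 0, "ry": 0, "rz": 15.8, "claw": 255}]}}

```text
time_s: 33.78
position: [0.5566, -0.212, 0.2]
tcp_rot: [[-0.12, 0.993, -0.001], [0.993, 0.12, 0.001], [0.001, -0.001, -1.0]]
force: [1.3, 0.6, -1.5]
opening: 0.646
grasp_force: 29.7
```

```bash
python3 - <<'E'
from h import *
s=read_state();print(s['position'],s['opening'],s['grasp_force']);place('B')
E
```

```text
[ 0.55658501 -0.21204981  0.19995414] 0.6455850723568722 29.70166860963218
t33.8 xyz [-11.0, -2.0, -0.0] r [-0.01, -0.01, -0.03] goal [ 0.556 -0.223  0.2  ] yaw97 j6~-29
t33.8 xyz [-11.0, -2.0, 188.0] r [-0.01, -0.01, -0.03] goal [ 0.556 -0.223  0.012] yaw97 j6~-29
```

Request:
{"fn": "apply_moves", "kwargs": {"rows": [{"x": -12, "y": -2, "z": 10, "rx": 0, "ry": 0, "rz": 0, "claw": 255}, {"x": -12, "y": -2, "z": 65, "rx": 0, "ry": 0, "rz": 0, "claw": 255}, {"x": -12, "y": -2, "z": 120, "rx": 0, "ry": 0, "rz": 0, "claw": 255}, {"x": -12, "y": -2, "z": 160, "rx": 0, "ry": 0, "rz": 0, "claw": 255}, {"x": -12, "y": -2, "z": 180, "rx": 0, "ry": 0, "rz": 0, "claw": 255}, {"x": -12, "y": -2, "z": 185, "rx": 0, "ry": 0, "rz": 0, "claw": 255}, {"x": -12, "y": -2, "z": 185, "rx": 0, "ry": 0, "rz": 0, "claw": 255}, {"x": -12, "y": -2, "z": 185, "rx": 0, "ry": 0, "rz": 0, "claw": 60}, {"x": -12, "y": -2, "z": 185, "rx": 0, "ry": 0, "rz": 0, "claw": 60}, {"x": -12, "y": -2, "z": 185, "rx": 0, "ry": 0, "rz": 0, "claw": 60}]}}

```text
time_s: 35.02
position: [0.5574, -0.2226, 0.0165]
tcp_rot: [[-0.126, 0.992, 0.001], [0.992, 0.126, -0.001], [-0.001, 0.001, -1.0]]
force: [-1.0, -0.4, -0.2]
opening: 0.761
grasp_force: 0.0
```

Request:
{"fn": "apply_moves", "kwargs": {"rows": [{"x": 0, "y": 0, "z": -50, "rx": 0, "ry": 0, "rz": 0, "claw": 60}, {"x": 0, "y": 0, "z": -110, "rx": 0, "ry": 0, "rz": 0, "claw": 60}, {"x": 0, "y": 0, "z": -170, "rx": 0, "ry": 0, "rz": 0, "claw": 255}, {"x": 30, "y": -50, "z": -190, "rx": 0, "ry": 0, "rz": 0, "claw": 255}, {"x": 60, "y": -100, "z": -190, "rx": 0, "ry": 0, "rz": 0, "claw": 255}, {"x": 90, "y": -140, "z": -190, "rx": 0, "ry": 0, "rz": 0, "claw": 255}, {"x": 120, "y": -140, "z": -190, "rx": 0, "ry": 0, "rz": 0, "claw": 255}, {"x": 120, "y": -140, "z": -190, "rx": 0, "ry": 0, "rz": 0, "claw": 255}]}}

```text
time_s: 36.02
position: [0.4017, -0.1193, 0.2061]
tcp_rot: [[-0.127, 0.992, -0.0], [0.992, 0.127, 0.0], [0.0, -0.0, -1.0]]
force: [0.5, -0.9, 0.4]
opening: 0.166
grasp_force: 0.0
```

```bash
python3 - <<'E'
from h import *
parts();inchest();parts("side");knob()
p,d=capture("top");T=toch(world("top",d));c=T[120:280,435:515];dd=d[120:280,435:515]
# lid: points above rim behind hinge
m=(dd>0)&(c[...,1]>100)&(c[...,1]<230)&(abs(c[...,0])<158)&(c[...,2]>90)&(c[...,2]<320)
Q=c[m];i=Q[:,2]<255;f=np.polyfit(Q[i,2],Q[i,1],1);print("lid slope",f,"angle",np.pi/2+np.arctan(f[0]),"zmax",np.percentile(Q[:,2],[95,99]),"x range",np.percentile(Q[:,0],[1,99]),m.sum())
s=read_state();print(s['position'],s['joint_positions'])
# pixels in the top view of possible fifth part: grey/cream blobs anywhere on bench
cv2.imwrite("pics/t2.png",cv2.resize(p[110:320,180:600,::-1],None,fx=1.9,fy=1.9,interpolation=2))
E
```

```text
in chest (array([-97. , -41.1]), array([80.4, 55.3]), 89.9) 40.0
in chest (array([-37.1,  35.6]), array([69.9, 69.7]), 45.0) 47.0
in chest (array([ 25. , -80.9]), array([19.4, 41.8]), 86.9) 47.0
knob 61 [  -2. -190.  133.] 145.0 front [-193. -184.]
lid slope [ 0.28360546 85.2188617 ] angle 1.847145236913793 zmax [268.46755094 270.91330133] x range [-154.95770801  154.98628994] 6075
[ 0.40390756 -0.12193898  0.20578826] [-3.20455230e+01  1.50127083e+01  1.10177342e+02 -1.06722468e-02
  5.47393373e+01 -3.92304133e+01]
```

View pics/t2.png

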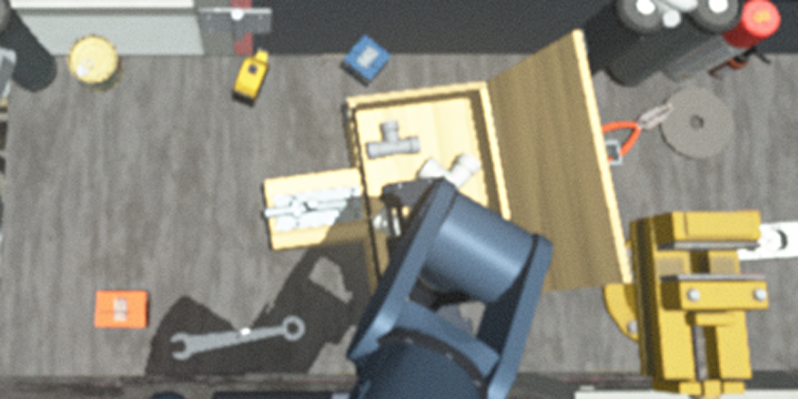

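The bench is clear of parts and the bystanders are unmoved. The yellow vise stands behind the lid on the near side at crop (605–760, 210–390), so I'll check its height and where the lid's back is.

```bash
python3 - <<'E'
from h import *
d=np.load("top0.npy");P=world("top",d);T=toch(P)
for x0 in range(-160,200,40):
  row=[]
  for y0 in range(120,360,20):
    m=(d>0)&(T[...,0]>=x0)&(T[...,0]<x0+40)&(T[...,1]>=y0)&(T[...,1]<y0+20)&(T[...,2]<700)
    row.append(int(T[m][:,2].max()) if m.any() else -1)
  print(x0,row)
for a in((100,225,300),(100,198,215)): print(a,ch(*a))
go((ch(100,60,340),7.1),(ch(100,225,340),7.1),(ch(100,225,215),7.1))
E
```

```text
-160 [661, 671, 688, 699, 699, 699, 644, 627, 608, 587, 564, 540]
-120 [660, 665, 666, 659, -1, -1, -1, -1, 6, 11, 13, 14]
-80 [636, 633, 272, -1, -1, -1, -1, -1, 14, 16, 14, 18]
-40 [201, 269, 273, 261, -1, -1, -1, -1, 15, 17, 12, 9]
0 [207, 270, 275, 260, -1, -1, -1, -1, 7, 9, 5, 7]
40 [201, 269, 274, -1, -1, -1, -1, -1, 176, 7, 7, 3]
80 [200, 272, 272, -1, -1, -1, -1, 169, 186, 186, 187, 186]
120 [201, 271, 272, -1, -1, -1, -1, 171, 180, 178, 179, 179]
160 [7, 234, 255, 9, 7, 21, 26, 185, 187, 180, 180, 182]
(100, 225, 300) [ 0.44817714 -0.42463483  0.3       ]
(100, 198, 215) [ 0.4448399  -0.39784187  0.215     ]
t36.3 xyz [-141.0, 6.0, -134.0] r [0.01, 0.01, 0.02] goal [ 0.428 -0.261  0.34 ] yaw97 j6~-38
t36.3 xyz [-306.0, 6.0, -134.0] r [0.01, 0.01, 0.02] goal [ 0.448 -0.425  0.34 ] yaw97 j6~-51
t36.3 xyz [-306.0, 6.0, -9.0] r [0.01, 0.01, 0.02] goal [ 0.448 -0.425  0.215] yaw97 j6~-51
```

Request:
{"fn": "apply_moves", "kwargs": {"rows": [{"x": 0, "y": 0, "z": -60, "rx": 0, "ry": 0, "rz": 0, "claw": 255}, {"x": -10, "y": 0, "z": -115, "rx": 0, "ry": 0, "rz": 0, "claw": 255}, {"x": -50, "y": 2, "z": -134, "rx": 0, "ry": 0, "rz": 0, "claw": 255}, {"x": -105, "y": 3, "z": -134, "rx": 0, "ry": 0, "rz": 0, "claw": 255}, {"x": -160, "y": 4, "z": -134, "rx": 0, "ry": 0, "rz": 0, "claw": 255}, {"x": -215, "y": 5, "z": -134, "rx": 0, "ry": 0, "rz": 0, "claw": 255}, {"x": -265, "y": 6, "z": -134, "rx": 0, "ry": 0, "rz": 0, "claw": 255}, {"x": -302, "y": 6, "z": -134, "rx": 0, "ry": 0, "rz": 0, "claw": 255}, {"x": -302, "y": 6, "z": -134, "rx": 0, "ry": 0, "rz": 0, "claw": 255}]}}

```text
time_s: 37.4
position: [0.4465, -0.4233, 0.3382]
tcp_rot: [[-0.122, 0.993, -0.001], [0.993, 0.122, 0.0], [0.0, -0.001, -1.0]]
force: [-0.6, 0.8, -1.2]
opening: 0.004
grasp_force: 0.0
```

```bash
python3 - <<'E'
from h import *
inchest()
s=read_state();print(toch(s['position']),s['opening'])
go((ch(100,225,227),7.1),(ch(100,195,227),7.1),(ch(100,126,229),7.1))
E
```

```text
in chest (array([-96.8, -41.2]), array([54.5, 80.8]), 0.6) 40.0
in chest (array([-37.2,  35.9]), array([70.9, 68.9]), 46.1) 47.0
in chest (array([ 28.5, -45.9]), array([68.3, 70.3]), 41.0) 46.0
in chest (array([91.7, 36.6]), array([53. , 81.9]), 3.0) 39.0
[101.28384105 221.39731067 338.40494706] 0.00487500414440141
t37.5 xyz [-4.0, 1.0, 111.0] r [-0.01, -0.02, -0.0] goal [ 0.448 -0.425  0.227] yaw97 j6~-51
t37.5 xyz [26.0, 1.0, 111.0] r [-0.01, -0.02, -0.0] goal [ 0.444 -0.395  0.227] yaw97 j6~-49
t37.5 xyz [95.0, 1.0, 110.0] r [-0.01, -0.02, -0.0] goal [ 0.436 -0.326  0.229] yaw97 j6~-44
```

All four parts are in place. I'll lower behind the lid and push.

Request:
{"fn": "apply_moves", "kwargs": {"rows": [{"x": 0, "y": 1, "z": 50, "rx": 0, "ry": 0, "rz": 0, "claw": 255}, {"x": 0, "y": 1, "z": 95, "rx": 0, "ry": 0, "rz": 0, "claw": 255}, {"x": 0, "y": 1, "z": 111, "rx": 0, "ry": 0, "rz": 0, "claw": 255}, {"x": 15, "y": 1, "z": 111, "rx": 0, "ry": 0, "rz": 0, "claw": 255}, {"x": 28, "y": 1, "z": 111, "rx": 0, "ry": 0, "rz": 0, "claw": 255}, {"x": 38, "y": 1, "z": 111, "rx": 0, "ry": 0, "rz": 0, "claw": 255}, {"x": 48, "y": 1, "z": 111, "rx": 0, "ry": 0, "rz": 0, "claw": 255}, {"x": 58, "y": 1, "z": 111, "rx": 0, "ry": 0, "rz": 0, "claw": 255}]}}

```text
time_s: 38.45
position: [0.4423, -0.3651, 0.2317]
tcp_rot: [[-0.126, 0.992, 0.005], [0.992, 0.126, -0.009], [-0.01, 0.004, -1.0]]
force: [1.1, -4.9, 3.5]
opening: 0.003
grasp_force: 2.4
```

```bash
cat >> h.py <<'E'
def lid(n="side"):
    p,d=capture(n);T=toch(world(n,d));m=(d>0)&(T[...,0]>-150)&(T[...,0]<-40)&(T[...,1]<230)&(T[...,1]>-110)&(T[...,2]>75)&(T[...,2]<320)
    m&=p.max(2)>90
    Q=T[m][:,1:]-[105,67];r=np.hypot(*Q.T);i=(r>120)&(r<215);a=np.arctan2(Q[i,1],-Q[i,0]);print("lid",n,i.sum(),"median angle of far points",np.percentile(a,[25,50,75]).round(3))
E
python3 - <<'E'
from h import *
lid();lid("top");s=read_state();print(toch(s['position']),s['force'])
go((ch(100,126,229),7.1))
E
```

```text
lid side 931 median angle of far points [1.739 1.749 1.759]
lid top 1105 median angle of far points [1.733 1.738 1.744]
[ 98.76655799 163.08911349 230.9465363 ] [ 1.40634415 -2.49776109  2.89967109]
t38.5 xyz [37.0, -1.0, 2.0] r [0.03, 0.05, 0.02] goal [ 0.436 -0.326  0.229] yaw97 j6~-44
```

The lid follows and is now at 1.75 rad. I'll continue along the arc.

Request:
{"fn": "apply_moves", "kwargs": {"rows": [{"x": 18, "y": 0, "z": 1, "rx": 0, "ry": 0, "rz": 0, "claw": 255}, {"x": 37, "y": 0, "z": 2, "rx": 0, "ry": 0, "rz": 0, "claw": 255}, {"x": 52, "y": 0, "z": 2, "rx": 0, "ry": 0, "rz": 0, "claw": 255}, {"x": 67, "y": 0, "z": 2, "rx": 0, "ry": 0, "rz": 0, "claw": 255}, {"x": 81, "y": 0, "z": 3, "rx": 0, "ry": 0, "rz": 0, "claw": 255}, {"x": 96, "y": 0, "z": 6, "rx": 0, "ry": 0, "rz": 0, "claw": 255}, {"x": 111, "y": 0, "z": 10, "rx": 0, "ry": 0, "rz": 0, "claw": 255}, {"x": 125, "y": 0, "z": 14, "rx": 0, "ry": 0, "rz": 0, "claw": 255}]}}

```text
time_s: 39.55
position: [0.4244, -0.2368, 0.2142]
tcp_rot: [[-0.126, 0.992, -0.001], [0.992, 0.126, 0.001], [0.001, -0.001, -1.0]]
force: [-0.2, -3.0, -0.2]
opening: 0.009
grasp_force: 1.2
```

```bash
python3 - <<'E'
from h import *
lid();lid("top");s=read_state();print(toch(s['position']),s['force'])
go((ch(100,38,217),7.1),(ch(100,-4,195),7.1),(ch(100,-42,163),7.1),(ch(100,-70,121),7.1))
E
```

```text
lid side 604 median angle of far points [1.029 1.035 1.041]
lid top 646 median angle of far points [1.066 1.089 1.102]
[100.84322958  33.89211896 213.94094043] [-0.511513    0.08322771  0.10341833]
t39.6 xyz [-4.0, 1.0, -3.0] r [-0.02, -0.04, 0.03] goal [ 0.425 -0.239  0.217] yaw97 j6~-36
t39.6 xyz [38.0, 1.0, 19.0] r [-0.02, -0.04, 0.03] goal [ 0.42  -0.197  0.195] yaw97 j6~-32
t39.6 xyz [76.0, 1.0, 51.0] r [-0.02, -0.04, 0.03] goal [ 0.415 -0.16   0.163] yaw97 j6~-28
t39.6 xyz [103.0, 1.0, 93.0] r [-0.02, -0.04, 0.03] goal [ 0.412 -0.132  0.121] yaw97 j6~-25
```

Request:
{"fn": "apply_moves", "kwargs": {"rows": [{"x": 14, "y": 0, "z": 6, "rx": 0, "ry": 0, "rz": 0, "claw": 255}, {"x": 27, "y": 0, "z": 12, "rx": 0, "ry": 0, "rz": 0, "claw": 255}, {"x": 40, "y": 0, "z": 20, "rx": 0, "ry": 0, "rz": 0, "claw": 255}, {"x": 53, "y": 0, "z": 30, "rx": 0, "ry": 0, "rz": 0, "claw": 255}, {"x": 65, "y": 0, "z": 40, "rx": 0, "ry": 0, "rz": 0, "claw": 255}, {"x": 76, "y": 0, "z": 51, "rx": 0, "ry": 0, "rz": 0, "claw": 255}, {"x": 86, "y": 0, "z": 64, "rx": 0, "ry": 0, "rz": 0, "claw": 255}, {"x": 95, "y": 0, "z": 78, "rx": 0, "ry": 0, "rz": 0, "claw": 255}, {"x": 103, "y": 0, "z": 93, "rx": 0, "ry": 0, "rz": 0, "claw": 255}]}}

```text
time_s: 40.78
position: [0.4115, -0.1347, 0.1208]
tcp_rot: [[-0.125, 0.992, -0.001], [0.992, 0.125, 0.001], [0.001, -0.001, -1.0]]
force: [0.0, -1.7, 1.3]
opening: 0.003
grasp_force: 0.6
```

```bash
python3 - <<'E'
from h import *
lid();lid("top");knob();s=read_state();print(toch(s['position']),s['force'])
go((ch(100,-83,88),7.1),(ch(100,-85,71),7.1))
E
```

```text
lid side 482 median angle of far points [0.33  0.344 0.356]
lid top 1292 median angle of far points [0.334 0.345 0.359]
knob 63 [  -2. -190.  134.] 145.0 front [-193. -185.]
[101.54617452 -67.94064974 120.61572307] [-0.46724008 -0.16648208 -0.01085687]
t40.9 xyz [15.0, 2.0, 33.0] r [-0.03, -0.03, 0.02] goal [ 0.41  -0.119  0.088] yaw97 j6~-23
t40.9 xyz [17.0, 2.0, 50.0] r [-0.03, -0.03, 0.02] goal [ 0.41  -0.117  0.071] yaw97 j6~-23
```

Request:
{"fn": "apply_moves", "kwargs": {"rows": [{"x": 6, "y": 0, "z": 12, "rx": 0, "ry": 0, "rz": 0, "claw": 255}, {"x": 11, "y": 0, "z": 23, "rx": 0, "ry": 0, "rz": 0, "claw": 255}, {"x": 15, "y": 0, "z": 33, "rx": 0, "ry": 0, "rz": 0, "claw": 255}, {"x": 17, "y": 0, "z": 40, "rx": 0, "ry": 0, "rz": 0, "claw": 255}, {"x": 17, "y": 0, "z": 40, "rx": 0, "ry": 0, "rz": 0, "claw": 255}]}}

```text
time_s: 41.55
position: [0.4091, -0.1184, 0.081]
tcp_rot: [[-0.126, 0.992, -0.002], [0.992, 0.126, 0.001], [0.002, -0.002, -1.0]]
force: [-0.5, 0.5, -0.3]
opening: 0.007
grasp_force: 0.0
```

Request:
{"fn": "apply_moves", "kwargs": {"rows": [{"x": 0, "y": 0, "z": 2, "rx": 0, "ry": 0, "rz": 0, "claw": 255}, {"x": 0, "y": 0, "z": 4, "rx": 0, "ry": 0, "rz": 0, "claw": 255}, {"x": 0, "y": 0, "z": 6, "rx": 0, "ry": 0, "rz": 0, "claw": 255}, {"x": 0, "y": 0, "z": 6, "rx": 0, "ry": 0, "rz": 0, "claw": 255}]}}

```text
time_s: 42.05
position: [0.4099, -0.1191, 0.0756]
tcp_rot: [[-0.126, 0.992, 0.0], [0.992, 0.126, -0.0], [-0.0, 0.0, -1.0]]
force: [-1.1, 0.8, -0.6]
opening: 0.01
grasp_force: 0.0
```

Request:
{"fn": "apply_moves", "kwargs": {"rows": [{"x": 0, "y": 0, "z": 2, "rx": 0, "ry": 0, "rz": 0, "claw": 255}, {"x": 0, "y": 0, "z": 4, "rx": 0, "ry": 0, "rz": 0, "claw": 255}, {"x": 0, "y": 0, "z": 4, "rx": 0, "ry": 0, "rz": 0, "claw": 255}]}}

```text
time_s: 42.42
position: [0.4099, -0.119, 0.072]
tcp_rot: [[-0.125, 0.992, 0.0], [0.992, 0.125, 0.0], [-0.0, 0.0, -1.0]]
force: [-0.2, 1.9, 6.0]
opening: 0.006
grasp_force: 2.6
```

```bash
cat >> h.py <<'E'
def lidz():
    for n in("side","top"):
        p,d=capture(n);T=toch(world(n,d));o=[]
        for y0 in(-95,-50,0,50):
            m=(d>0)&(T[...,0]>-150)&(T[...,0]<-45)&(T[...,1]>y0-8)&(T[...,1]<y0+8)&(T[...,2]>60)&(T[...,2]<130)
            o.append((m.sum(),np.median(T[m][:,2]).round(1)) if m.sum()>5 else None)
        print("lid z at y -95,-50,0,50",n,o)
E
python3 - <<'E'
from h import *
lidz();s=read_state();print(toch(s['position']),s['force'])
E
```

```text
lid z at y -95,-50,0,50 side [(np.int64(169), np.float64(81.5)), (np.int64(101), np.float64(81.5)), (np.int64(94), np.float64(80.1)), (np.int64(79), np.float64(79.1))]
lid z at y -95,-50,0,50 top [(np.int64(213), np.float64(84.4)), (np.int64(209), np.float64(83.3)), (np.int64(212), np.float64(82.0)), (np.int64(208), np.float64(81.1))]
[100.16342817 -83.05649995  71.95483801] [0.07372717 0.9166605  5.11917766]
```

Contact with the seal: 6 N, and the lid slope is about 0.02. I'll press further.

Request:
{"fn": "apply_moves", "kwargs": {"rows": [{"x": 0, "y": 0, "z": 2, "rx": 0, "ry": 0, "rz": 0, "claw": 255}, {"x": 0, "y": 0, "z": 4, "rx": 0, "ry": 0, "rz": 0, "claw": 255}, {"x": 0, "y": 0, "z": 5, "rx": 0, "ry": 0, "rz": 0, "claw": 255}, {"x": 0, "y": 0, "z": 5, "rx": 0, "ry": 0, "rz": 0, "claw": 255}]}}

```text
time_s: 43.02
position: [0.4098, -0.1186, 0.0674]
tcp_rot: [[-0.125, 0.992, 0.001], [0.992, 0.125, 0.0], [0.0, 0.001, -1.0]]
force: [-1.1, 1.6, 10.8]
opening: 0.006
grasp_force: 5.4
```

```bash
python3 - <<'E'
from h import *
lidz();s=read_state();print(toch(s['position']),s['force'])
E
```

```text
lid z at y -95,-50,0,50 side [(np.int64(134), np.float64(77.6)), (np.int64(102), np.float64(77.7)), (np.int64(96), np.float64(78.0)), (np.int64(88), np.float64(77.8))]
lid z at y -95,-50,0,50 top [(np.int64(210), np.float64(79.8)), (np.int64(210), np.float64(79.6)), (np.int64(209), np.float64(79.4)), (np.int64(211), np.float64(79.8))]
[100.20698853 -83.39545058  67.39049934] [-0.76259148  3.4735291  10.28981354]
```

Request:
{"fn": "apply_moves", "kwargs": {"rows": [{"x": 0, "y": 0, "z": 1.5, "rx": 0, "ry": 0, "rz": 0, "claw": 255}, {"x": 0, "y": 0, "z": 2.5, "rx": 0, "ry": 0, "rz": 0, "claw": 255}, {"x": 0, "y": 0, "z": 2.5, "rx": 0, "ry": 0, "rz": 0, "claw": 255}]}}

```text
time_s: 43.5
position: [0.4099, -0.1187, 0.067]
tcp_rot: [[-0.126, 0.992, 0.002], [0.992, 0.126, -0.001], [-0.001, 0.002, -1.0]]
force: [-4.3, 3.8, 36.1]
opening: 0.004
grasp_force: 18.3
```

The lid has hit its hard stop and is seated. I'll lift off and go to the knob.

Request:
{"fn": "apply_moves", "kwargs": {"rows": [{"x": 0, "y": 0, "z": -20, "rx": 0, "ry": 0, "rz": 0, "claw": 255}, {"x": 0, "y": 0, "z": -70, "rx": 0, "ry": 0, "rz": 0, "claw": 130}, {"x": 0, "y": 0, "z": -120, "rx": 0, "ry": 0, "rz": 0, "claw": 130}, {"x": 50, "y": 40, "z": -130, "rx": 0, "ry": 0, "rz": 0, "claw": 130}, {"x": 100, "y": 95, "z": -130, "rx": 0, "ry": 0, "rz": 0, "claw": 130}, {"x": 100, "y": 95, "z": -130, "rx": 0, "ry": 0, "rz": 0, "claw": 130}, {"x": 100, "y": 95, "z": -130, "rx": 0, "ry": 0, "rz": 0, "claw": 130}]}}

```text
time_s: 44.38
position: [0.4913, -0.0075, 0.1937]
tcp_rot: [[-0.128, 0.992, -0.001], [0.992, 0.128, -0.0], [-0.0, -0.001, -1.0]]
force: [0.1, -0.1, -0.5]
opening: 0.479
grasp_force: 0.0
```

```bash
python3 - <<'E'
from h import *
lidz();knob();s=read_state();print(toch(s['position']),s['opening'])
go((ch(0,-184,160),7.1),(ch(0,-184,108),7.1))
E
```

```text
lid z at y -95,-50,0,50 side [(np.int64(134), np.float64(77.7)), (np.int64(104), np.float64(78.2)), (np.int64(97), np.float64(77.9)), (np.int64(68), np.float64(77.2))]
lid z at y -95,-50,0,50 top [(np.int64(45), np.float64(81.2)), (np.int64(80), np.float64(79.3)), (np.int64(208), np.float64(79.8)), (np.int64(210), np.float64(79.6))]
knob 64 [  -1. -190.  134.] 144.0 front [-193. -185.]
[   6.88790812 -182.49358279  193.64936207] 0.4853958884423974
t44.5 xyz [1.0, 7.0, 34.0] r [-0.02, -0.0, 0.01] goal [ 0.497 -0.006  0.16 ] yaw97 j6~-8
t44.5 xyz [1.0, 7.0, 86.0] r [-0.02, -0.0, 0.01] goal [ 0.497 -0.006  0.108] yaw97 j6~-8
```

Request:
{"fn": "apply_moves", "kwargs": {"rows": [{"x": 1, "y": 7, "z": 0, "rx": 0, "ry": 0, "rz": 0, "claw": 130}, {"x": 1, "y": 7, "z": 15, "rx": 0, "ry": 0, "rz": 0, "claw": 130}, {"x": 1, "y": 7, "z": 50, "rx": 0, "ry": 0, "rz": 0, "claw": 130}, {"x": 1, "y": 7, "z": 78, "rx": 0, "ry": 0, "rz": 0, "claw": 130}, {"x": 1, "y": 7, "z": 85, "rx": 0, "ry": 0, "rz": 0, "claw": 130}, {"x": 1, "y": 7, "z": 85, "rx": 0, "ry": 0, "rz": 0, "claw": 130}]}}

```text
time_s: 45.28
position: [0.4985, -0.0065, 0.1092]
tcp_rot: [[-0.125, 0.992, -0.0], [0.992, 0.125, 0.0], [0.0, -0.0, -1.0]]
force: [-0.2, -0.7, 0.2]
opening: 0.491
grasp_force: 0.0
```

Request:
{"fn": "apply_moves", "kwargs": {"rows": [{"x": 0, "y": 0, "z": 0, "rx": 0, "ry": 0, "rz": 0, "claw": 255}, {"x": 0, "y": 0, "z": 0, "rx": 0, "ry": 0, "rz": 0, "claw": 255}, {"x": 0, "y": 0, "z": 0, "rx": 0, "ry": 0, "rz": 0, "claw": 255}, {"x": 0, "y": 0, "z": 0, "rx": 0, "ry": 0, "rz": 0, "claw": 255}, {"x": 0, "y": 0, "z": 0, "rx": 0, "ry": 0, "rz": 0, "claw": 255}, {"x": 0, "y": 0, "z": 0, "rx": 0, "ry": 0, "rz": 0, "claw": 255}, {"x": 0, "y": 0, "z": 0, "rx": 0, "ry": 0, "rz": 0, "claw": 255}]}}

```text
time_s: 46.15
position: [0.4971, -0.0061, 0.1096]
tcp_rot: [[-0.126, 0.992, -0.002], [0.992, 0.126, -0.0], [-0.0, -0.002, -1.0]]
force: [-4.5, -2.4, 6.1]
opening: 0.176
grasp_force: 30.0
```

Request:
{"fn": "apply_moves", "kwargs": {"rows": [{"x": -6, "y": 0, "z": 0, "rx": 0, "ry": 0, "rz": 0, "claw": 255}, {"x": -13, "y": 0, "z": 0, "rx": 0, "ry": 0, "rz": 0, "claw": 255}, {"x": -20, "y": 0, "z": 0, "rx": 0, "ry": 0, "rz": 0, "claw": 255}, {"x": -27, "y": 0, "z": 0, "rx": 0, "ry": 0, "rz": 0, "claw": 255}, {"x": -33, "y": 0, "z": 0, "rx": 0, "ry": 0, "rz": 0, "claw": 255}, {"x": -38, "y": 0, "z": 0, "rx": 0, "ry": 0, "rz": 0, "claw": 255}, {"x": -40, "y": 0, "z": 0, "rx": 0, "ry": 0, "rz": 0, "claw": 255}, {"x": -40, "y": 0, "z": 0, "rx": 0, "ry": 0, "rz": 0, "claw": 255}]}}

```text
time_s: 47.15
position: [0.5019, -0.0451, 0.1095]
tcp_rot: [[-0.126, 0.992, -0.003], [0.992, 0.126, 0.001], [0.001, -0.003, -1.0]]
force: [-3.7, 0.3, 6.2]
opening: 0.175
grasp_force: 30.0
```

Request:
{"fn": "apply_moves", "kwargs": {"rows": [{"x": -1, "y": 0, "z": 0, "rx": 0, "ry": 0, "rz": 0, "claw": 255}, {"x": -2, "y": 0, "z": 0, "rx": 0, "ry": 0, "rz": 0, "claw": 255}, {"x": -2, "y": 0, "z": 0, "rx": 0, "ry": 0, "rz": 0, "claw": 255}]}}

```text
time_s: 47.52
position: [0.502, -0.0459, 0.1095]
tcp_rot: [[-0.125, 0.992, -0.003], [0.992, 0.125, 0.003], [0.003, -0.003, -1.0]]
force: [-2.9, 4.6, 7.2]
opening: 0.17
grasp_force: 30.0
```

```bash
python3 - <<'E'
from h import *
s=read_state();print(toch(s['position']),s['opening'],s['force']);lidz();knob()
E
```

```text
[  -0.1888112  -144.19213298  109.52997973] 0.17025979374038505 [-2.87520449  4.56510354  7.24180454]
lid z at y -95,-50,0,50 side [(np.int64(135), np.float64(77.6)), (np.int64(98), np.float64(77.8)), (np.int64(35), np.float64(77.7)), (np.int64(9), np.float64(78.0))]
lid z at y -95,-50,0,50 top [(np.int64(40), np.float64(80.9)), (np.int64(87), np.float64(79.5)), (np.int64(124), np.float64(79.5)), (np.int64(214), np.float64(79.8))]
knob 76 [  -1. -152.  135.] 146.0 front [-155. -147.]
```

Request:
{"fn": "apply_moves", "kwargs": {"rows": [{"x": 1, "y": 0, "z": 0, "rx": 0, "ry": 0, "rz": 0, "claw": 130}, {"x": 1, "y": 0, "z": 0, "rx": 0, "ry": 0, "rz": 0, "claw": 130}, {"x": 1, "y": 0, "z": 0, "rx": 0, "ry": 0, "rz": 0, "claw": 130}, {"x": 1, "y": 0, "z": 0, "rx": 0, "ry": 0, "rz": 0, "claw": 130}, {"x": 1, "y": 0, "z": -40, "rx": 0, "ry": 0, "rz": 0, "claw": 130}, {"x": 1, "y": 0, "z": -100, "rx": 0, "ry": 0, "rz": 0, "claw": 130}, {"x": 40, "y": 0, "z": -120, "rx": 0, "ry": 0, "rz": 0, "claw": 130}, {"x": 90, "y": 0, "z": -120, "rx": 0, "ry": 0, "rz": 0, "claw": 130}, {"x": 90, "y": 0, "z": -120, "rx": 0, "ry": 0, "rz": 0, "claw": 130}, {"x": 90, "y": 0, "z": -120, "rx": 0, "ry": 0, "rz": 0, "claw": 130}]}}

```text
time_s: 48.92
position: [0.4924, 0.0414, 0.229]
tcp_rot: [[-0.126, 0.992, 0.0], [0.992, 0.126, -0.001], [-0.001, 0.0, -1.0]]
force: [0.3, 0.2, -0.1]
opening: 0.486
grasp_force: 0.0
```

```bash
python3 - <<'E'
from h import *
lidz();knob();parts();print(hand_in())
E
```

```text
lid z at y -95,-50,0,50 side [(np.int64(146), np.float64(77.6)), (np.int64(106), np.float64(78.0)), (np.int64(79), np.float64(77.6)), (np.int64(64), np.float64(77.6))]
lid z at y -95,-50,0,50 top [(np.int64(136), np.float64(80.0)), (np.int64(211), np.float64(79.3)), (np.int64(214), np.float64(79.6)), (np.int64(208), np.float64(79.6))]
knob 57 [  -1. -151.  134.] 144.0 front [-154. -144.]
the job is handed in; nothing more can be done
None
```

The job is handed in at about 49 s, with no verdict returned: all four parts found (two tees, two elbows) are packed in the chest, the lid measures flat on its seal, the bolt was slid about 40 mm to its home stop, and I saw no sign that the carton, tape or tin had moved.

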